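# Close the three casting moulds

### The job

Close the three grey casting moulds for pouring: lay each loose upper half squarely on the lower half of the same outline (round, square or hexagonal), turned so that its notch drops over the key and the two halves lie flat together with their edges even all round. Leave the glass dish, the white jar and the thread spool where they stand.

Things in the scene. Friction and masses are not known exactly. Their poses are not given: they have to be found in the camera images.
- round_top: loose upper half of a grey mould: round disc, 64 mm in diameter; 26 mm high, 0.12 kg, flat underside, small square pour hole. In its rim on local +x a notch right through its height, 18 mm wide, inner end 10 mm from centre. Origin: centre of underside; z up, x towards the notch. Grip its sides at +y and -y.
- round_base: fixed lower half of a grey mould, with a cavity: round, 68 mm in diameter; face 20 mm high. On it a tapered key, centred at local x +20.5 mm: 14 (x) by 13 (y) mm at its foot, 8 by 6 at its top, 10 high. Origin: centre of underside, on the table; z up, x towards the key. Closed: the upper half's underside 20 mm above this origin, centres in line, x axes alike.
- square_top: loose upper half of a grey mould: square block, 60 mm across the flats, with cut corners; 26 mm high, 0.12 kg, flat underside, small square pour hole. In its rim on local +x a notch right through its height, 18 mm wide, inner end 10 mm from centre. Origin: centre of underside; z up, x towards the notch. Grip its sides at +y and -y.
- square_base: fixed lower half of a grey mould, with a cavity: square, 64 mm across the flats; face 20 mm high. On it a tapered key, centred at local x +20.5 mm: 14 (x) by 13 (y) mm at its foot, 8 by 6 at its top, 10 high. Origin: centre of underside, on the table; z up, x towards the key. Closed: the upper half's underside 20 mm above this origin, centres in line, x axes alike.
- hexagon_top: loose upper half of a grey mould: hexagonal block, 58 mm across the flats (67 mm over the corners); two flats face local +y and -y, corners lie on local x; 26 mm high, 0.12 kg, flat underside, small square pour hole. In its rim on local +x a notch right through its height, 18 mm wide, inner end 10 mm from centre. Origin: centre of underside; z up, x towards the notch. Grip its sides at +y and -y.
- hexagon_base: fixed lower half of a grey mould, with a cavity: hexagonal, 62 mm across the flats, corners on local x; face 20 mm high. On it a tapered key, centred at local x +20.5 mm: 14 (x) by 13 (y) mm at its foot, 8 by 6 at its top, 10 high. Origin: centre of underside, on the table; z up, x towards the key. Closed: the upper half's underside 20 mm above this origin, centres in line, x axes alike.
- glass_dish: bystander: octagonal glass dish with a few beads, 67 mm across, 18 mm high; origin at the centre of its underside. Not to be disturbed.
- cream_jar: bystander: low white round jar, about 50 mm across, 24 mm high, without notch or key; origin at the centre of its underside. Not to be disturbed.
- spool: bystander: spool of blue thread standing upright, 51 mm in diameter, 60 mm high; origin at the centre of its underside. Not to be disturbed.
There are look-alikes about, which are no part of the job. Leave any purple look-alike of the hexagon_top alone.

How it is judged:
At the end, for the whole second after the job is handed in: Each upper half lies at rest on the lower half of the same outline: centres within 7 mm, notch direction within 0.17 rad of the key's, underside on the face (20 mm above the lower half's origin, within 3 mm), level within 0.06 rad, notch over the key; all are released (horizontal distance between round_top and round_base below 0.007 m and z of round_top in the frame of round_base between 0.017 and 0.023 m and angle between the x axis of round_top and the x axis of round_base, either way round below 0.17 rad and angle between each of round_top, square_top, hexagon_top's own z axis and vertical below 0.06 rad and linear speed of each of round_top, square_top, hexagon_top below 0.01 m/s and angular speed of each of round_top, square_top, hexagon_top below 0.1 rad/s and horizontal distance between square_top and square_base below 0.007 m and z of square_top in the frame of square_base between 0.017 and 0.023 m and angle between the x axis of square_top and the x axis of square_base, either way round below 0.17 rad and horizontal distance between hexagon_top and hexagon_base below 0.007 m and z of hexagon_top in the frame of hexagon_base between 0.017 and 0.023 m and angle between the x axis of hexagon_top and the x axis of hexagon_base, either way round below 0.17 rad); the robot touches nothing.
It fails at once if the glass dish is moved by more than 20 mm or tipped over (distance of glass_dish from where it was at the start of the episode above 0.02 m or angle between glass_dish's own z axis and vertical above 0.5 rad).
It fails at once if the cream jar is moved by more than 20 mm or tipped over (distance of cream_jar from where it was at the start of the episode above 0.02 m or angle between cream_jar's own z axis and vertical above 0.5 rad).
It fails at once if the spool is moved by more than 20 mm or tipped over (distance of spool from where it was at the start of the episode above 0.02 m or angle between spool's own z axis and vertical above 0.5 rad).
It also fails if it takes over 96 s, if anything falls off the work surface, if the arm or the gripper's body presses on something with over 40 N, if the wrist force passes 120 N, or if a joint passes its speed limit or range.

### The arm

A 6-joint arm with a two-finger parallel gripper is mounted at the origin on the work surface; the furniture and walls round the work are solid. World frame = base frame: x ahead of the robot, y to its left, z up, the work surface at z = 0. Lengths are in m, angles in rad, forces in N, time in s.
With the tool pointing down it reaches from about 0.325 to 0.9 m from the base axis. Payload 6.1 kg.
Tool frame: the origin (TCP) lies midway between the tips of the shut fingers; the grasp point (between the pads) lies 19 mm behind it (arm.grasp_offset is the distance from the TCP to the grasp point, in m); x points along the fingers, y is the direction in which the jaws open and shut, and the axes are right-handed (so a half turn about x gives the same grasp; the last joint's range is limited). The gripper opens to 87 mm and grips with 3 to 60 N. Pads are 19 mm wide; open, the fingers measure 117 mm over their backs; the gripper's body (75 mm by 190 mm) begins 51 mm behind the grasp point.
Start: joints at [-1.369, 0.22, 1.526, -0, 1.395, -0.126], TCP at [0.201, -0.592, 0.202] pointing down, gripper open.
Joint ranges: [-2.98, 2.98], [-0.91, 2.08], [0.09, 2.57], [-1.24, 4.39], [0.2, 2.65], [-2.68, 2.68]. Speed limits (rad/s): [2.57, 2.57, 3.01, 3.14, 3.14, 3.14].

### API

Orientations are given as a rotation vector (axis times angle).
In Python, from station import arm gives the robot as it stands. The module is installed in compiled form; this text tells all that it offers.
- The arm moves only by the shell command python3 -m crank 'ROWS' [FORCE]. ROWS is a JSON object of lists of equal length, an entry for each row: "hand": the gripper's target within -1 to 1 (fully open at 1, half-way at 0, shut at -1); "travel": the shift along the tool's x, y, z normalised to -1 to 1, where 1 is 0.5 m, a list of three; "turn": the turn, a rotation vector about the tool's x, y, z normalised to -1 to 1, where 1 is 360 degrees, a list of three. A call has 1 to 12 rows; each row is the pose to reach, as a shift and turn from the pose commanded when the call began, along the tool's axes at that moment, turning the shorter way round; what a row does not reach only later rows make up. A row lasts 1/12 s, in which the tool goes at most 41.7 mm and 7.16 degrees, less where a joint would pass 70% of its speed; a pose out of reach is approached as far as the arm can. A call with a number of a shift or a turn outside -1 to 1 is refused whole. A call with a gripper value outside its range is refused whole. The fingers move at their own pace and stop on an object; FORCE is the grip in N (left out, the last holds). Time passes only in rows, so rows that repeat a pose let the fingers close. It gives the time, the measured TCP pose, the force and the opening at its end, in the units of the state.
- arm.observe(): the state, without advancing time (a new reading comes with each control period).
- arm.get_image(name): name is "scene" or "side" or "wrist"; returns (picture, depth): 400x640x3 uint8, red, green, blue; 400x640 float32, m along the optical axis (not along the pixel's ray), 0 where there is no reading.
- arm.camera_info(name): a dict with "fx", "fy", "cx", "cy" (pixels), "extrinsics" (4x4, takes a point from camera to world coordinates); the wrist camera has in their place "tool_from_camera" (4x4, takes a point from camera to tool coordinates, whose origin is the TCP and whose axes are the tool frame's). Camera axes: x right, y up, looking along -z (the intrinsics and any distortion apply to the point x, -y, -z); pixel columns grow to the right and rows downward; lengths in m; the calibration is good to about 2 mm. A picture is of the moment at which its call begins: read the wrist's pose just before it. camera_info takes no time and is no camera call.
- arm.close_job(): hands the job in, once; it reports no verdict.
The state is a dict: "time_s": time; "qpos": joint angles; "dq": joint speeds; "joint_efforts": joint torques, N m; "position": TCP position; "ee_rot": TCP orientation; "wrist_force": force on the tool from outside, world axes, zero at the start; "moment": the same for the moment, N m; "gripper_width": opening from 0.0 (shut) to 1.0 (fully open).
Only numpy, scipy, OpenCV 4.12 (cv2) and the standard library are available. Lean on these libraries where they do the work, as an engineer would, in place of code of your own. Each camera call takes 0.05 s, during which the arm holds its last target.

## Working session

There is one attempt and no reset: what is moved stays moved. The work goes in short steps, Python scripts to look and compute and a shell command to move; the robot and the scene stay as the last step left them, time stands still between calls to the robot, and variables do not carry over. Pictures are saved under pics/ and viewed, and the job is handed in when it is done.

```bash
mkdir -p pics; python3 - <<'E'
from station import arm
import cv2,numpy as np
print(arm.observe())
np.set_printoptions(precision=4,suppress=True)
for n in ["scene","side","wrist"]:
    s=arm.observe()
    im,d=arm.get_image(n); cv2.imwrite(f"pics/{n}0.png",im[:,:,::-1]); np.savez(f"/tmp/{n}0.npz",im=im,d=d,p=s['position'],r=s['ee_rot'])
    print(n,arm.camera_info(n))
print(arm.grasp_offset)
E
```

```text
{'time_s': 0.0, 'qpos': array([-1.36914333e+00,  2.21219261e-01,  1.52762665e+00,  2.34473938e-05,
        1.39468587e+00, -1.26063892e-01]), 'dq': array([ 4.63085252e-04,  1.09761295e-03, -7.99269452e-04,  1.46513849e-03,
       -3.05360807e-04, -6.29394778e-05]), 'joint_efforts': array([-5.38709883e-04, -4.94612217e+01, -3.87373495e+01,  6.99600717e-02,
        5.73735719e-02, -1.29165551e-04]), 'position': array([ 0.20106844, -0.59107444,  0.20073332]), 'ee_rot': array([ 2.04478437,  0.34009969, -2.04488843]), 'wrist_force': array([ 1.05873893, -0.73280524, -0.08022407]), 'moment': array([ 0.04516782,  0.02456322, -0.02922834]), 'gripper_width': 1.0016878956810413}
scene {'fx': 372.255131290431, 'fy': 372.255131290431, 'cx': 322.199847876061, 'cy': 196.49125222596345, 'extrinsics': array([[-0.8701,  0.2685, -0.4134, -0.0862],
       [-0.4926, -0.4414,  0.75  ,  0.9261],
       [ 0.0189,  0.8562,  0.5163,  0.6766],
       [ 0.    ,  0.    ,  0.    ,  1.    ]])}
side {'fx': 396.8768320020029, 'fy': 396.8768320020029, 'cx': 317.4545398920795, 'cy': 206.53264508187965, 'extrinsics': array([[-0.9991,  0.0363, -0.023 ,  0.3627],
       [-0.0403, -0.6058,  0.7946,  0.9189],
       [ 0.0149,  0.7948,  0.6067,  0.7458],
       [ 0.    ,  0.    ,  0.    ,  1.    ]])}
wrist {'fx': 295.03495183116655, 'fy': 295.03495183116655, 'cx': 317.85119367634405, 'cy': 197.66807646133168, 'tool_from_camera': array([[ 0.0008,  0.2662, -0.9639, -0.1821],
       [ 1.    ,  0.001 ,  0.0011,  0.0009],
       [ 0.0012, -0.9639, -0.2662, -0.073 ],
       [ 0.    ,  0.    ,  0.    ,  1.    ]])}
0.0187
```

View pics/scene0.png

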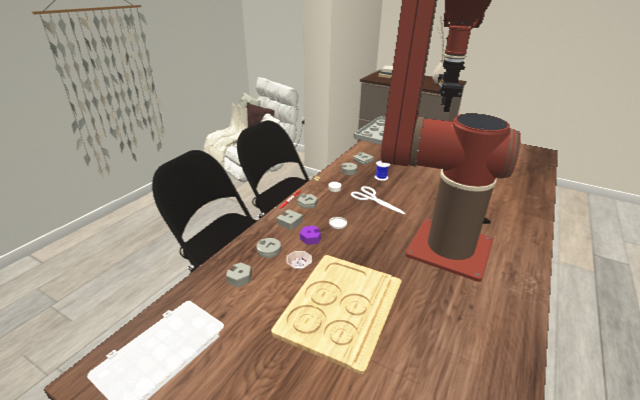

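View pics/side0.png

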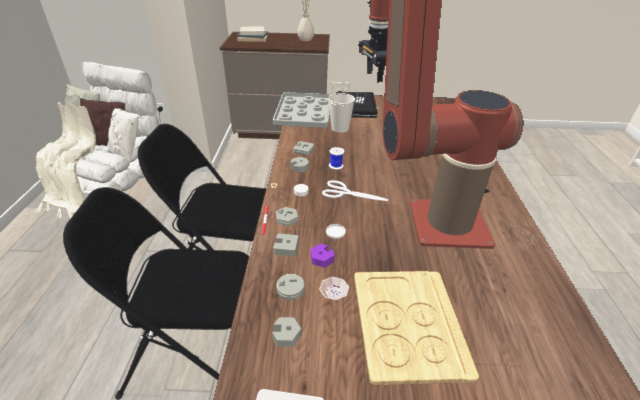

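View pics/wrist0.png

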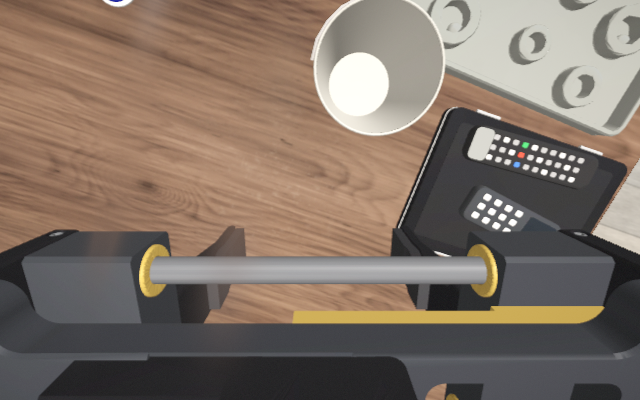

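```bash
cat > h.py <<'E'
import numpy as np,cv2
from scipy.spatial.transform import Rotation as R
from station import arm
np.set_printoptions(precision=4,suppress=True)
def T(n,p=None,r=None):
    c=arm.camera_info(n)
    if n!='wrist': return c,np.array(c['extrinsics'])
    A=np.eye(4);A[:3,:3]=R.from_rotvec(r).as_matrix();A[:3,3]=p
    return c,A@np.array(c['tool_from_camera'])
def ray(n,uv,z,p=None,r=None):
    c,E=T(n,p,r); uv=np.atleast_2d(np.array(uv,float))
    d=np.c_[(uv[:,0]-c['cx'])/c['fx'],-(uv[:,1]-c['cy'])/c['fy'],-np.ones(len(uv))]@E[:3,:3].T
    o=E[:3,3]; return o+d*((z-o[2])/d[:,2])[:,None]
def proj(n,P,p=None,r=None):
    c,E=T(n,p,r); q=(np.atleast_2d(P)-E[:3,3])@E[:3,:3]
    return np.c_[c['cx']+c['fx']*q[:,0]/-q[:,2],c['cy']-c['fy']*q[:,1]/-q[:,2]]
E
python3 - <<'E'
from h import *
a=np.load('/tmp/side0.npz');im=a['im'][:,:,::-1]
cv2.imwrite('pics/sz1.png',cv2.resize(im[220:360,235:365],None,fx=4.2,fy=4.2,interpolation=cv2.INTER_CUBIC))
cv2.imwrite('pics/sz2.png',cv2.resize(im[130:240,240:400],None,fx=5,fy=5,interpolation=cv2.INTER_CUBIC))
for nm,uv,z in [("t3",(303,147),.02),("b",(300,163),.02),("hexb?",(288,214),.02),("sq",(287,243),.02),("rd",(290,286),.02),("hex",(287,330),.02),("purp",(321,254),.02),("dish",(334,288),.01),("jar1",(301,190),.02),("jar2",(336,231),.01),("spool",(336,158),.03)]:
    print(nm,ray('side',uv,z)[0])
E
```

```text
t3 [ 0.4592 -0.3958  0.02  ]
b [ 0.4617 -0.28    0.02  ]
hexb? [0.4752 0.0096 0.02  ]
sq [0.4654 0.1345 0.02  ]
rd [0.443  0.2843 0.02  ]
hex [0.4377 0.4071 0.02  ]
purp [0.3728 0.1715 0.02  ]
dish [0.3377 0.2762 0.01  ]
jar1 [ 0.4461 -0.1152  0.02  ]
jar2 [0.3336 0.0661 0.01  ]
spool [ 0.3357 -0.3058  0.03  ]
```

View pics/sz1.png

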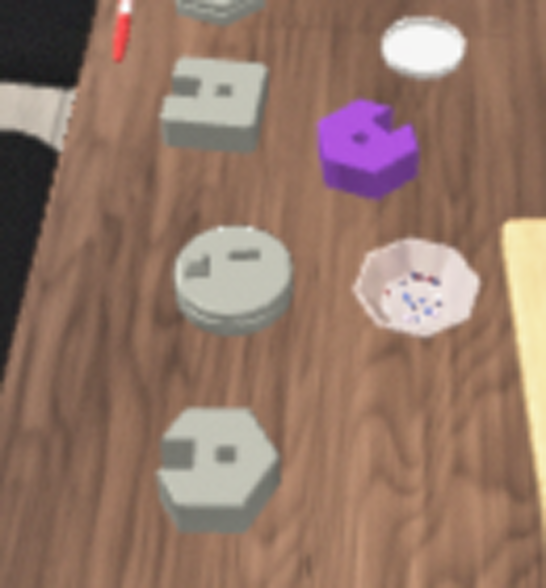

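View pics/sz2.png

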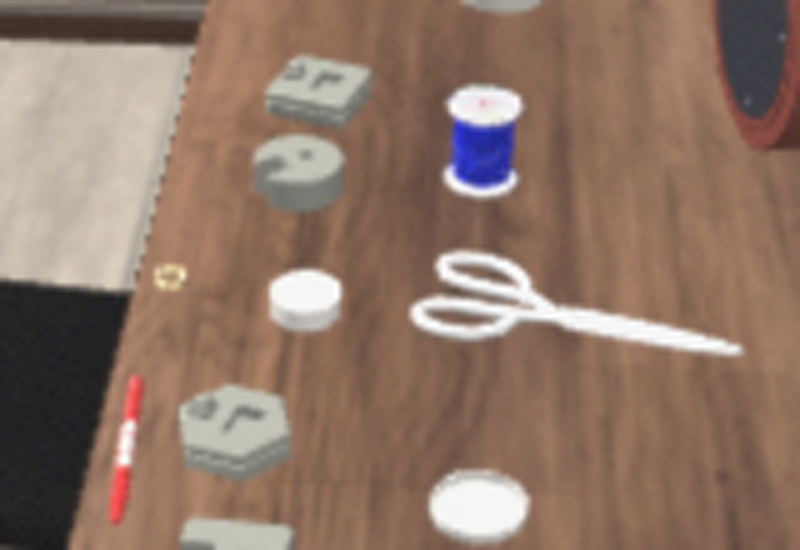

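```bash
cat >> h.py <<'E'
def to(x,y,z,yaw,xr=None):
    """normalised shift/turn from the measured pose to tool-down pose; yaw: direction of tool z in world"""
    s=arm.observe(); Rc=R.from_rotvec(s['ee_rot']); M=Rc.as_matrix()
    c,q=np.cos(yaw),np.sin(yaw)
    G=np.array([[0,-q,c],[0,c,q],[-1,0,0]])
    d=M.T@(np.array([x,y,z])-s['position'])
    t=R.from_matrix(M.T@G).as_rotvec()
    print('t',round(s['time_s'],2),'pos',s['position'],'yaw',np.arctan2(M[1,2],M[0,2]),'tilt',M[:,0],'F',s['wrist_force'],'w',s['gripper_width'])
    print('travel',np.round(d/0.5,4),'turn',np.round(t/(2*np.pi),4), 'mm',np.linalg.norm(d)*1e3,'deg',np.degrees(np.linalg.norm(t)))
E
python3 -c "
from h import *
to(0.40,-0.28,0.22,0)"
```

```text
t 0.15 pos [ 0.2011 -0.5912  0.201 ] yaw -2.8138003333225523 tilt [-0.0003  0.0015 -1.    ] F [ 0.4335  0.2166 -0.4375] w 0.9979465835646376
travel [-0.0373 -0.4613 -0.5769] turn [-0.4478 -0.0003  0.    ] mm 369.8149888368218 deg 161.21888001910747
```

```bash
python3 -c "
from h import *
to(0.44,-0.30,0.22,np.pi)"
```

```text
t 0.15 pos [ 0.2011 -0.5912  0.201 ] yaw -2.8138003333225523 tilt [-0.0003  0.0015 -1.    ] F [ 0.4335  0.2166 -0.4375] w 0.9979465835646376
travel [-0.0374 -0.3977 -0.6398] turn [0.0522 0.     0.0002] mm 377.12504398362853 deg 18.781328879928257
```

```bash
python3 -m crank '{"hand":[1,1,1,1,1,1,1,1,1,1,1,1],"travel":[[-0.038,-0.398,-0.64],[-0.038,-0.398,-0.64],[-0.038,-0.398,-0.64],[-0.038,-0.398,-0.64],[-0.038,-0.398,-0.64],[-0.038,-0.398,-0.64],[-0.038,-0.398,-0.64],[-0.038,-0.398,-0.64],[-0.038,-0.398,-0.64],[-0.038,-0.398,-0.64],[-0.038,-0.398,-0.64],[-0.038,-0.398,-0.64]],"turn":[[0.052,0,0],[0.052,0,0],[0.052,0,0],[0.052,0,0],[0.052,0,0],[0.052,0,0],[0.052,0,0],[0.052,0,0],[0.052,0,0],[0.052,0,0],[0.052,0,0],[0.052,0,0]]}' 25
cat >> h.py <<'E'
def snap(tag,n='wrist'):
    s=arm.observe(); im,d=arm.get_image(n)
    cv2.imwrite(f"pics/{tag}.png",im[:,:,::-1]); np.savez(f"/tmp/{tag}.npz",im=im,d=d,p=s['position'],r=s['ee_rot'])
    return im,d,s['position'],s['ee_rot']
E
python3 -c "
from h import *
snap('w1'); to(0.44,-0.3,.22,np.pi)"
```

```text
time_s: 1.15
position: [0.4399, -0.3003, 0.2206]
ee_rot: [2.219, 0.002, -2.221]
wrist_force: [-0.6, -0.4, -0.7]
gripper_width: 1.0
t 1.2 pos [ 0.4394 -0.3009  0.2205] yaw -3.140870355470251 tilt [-0.0009 -0.0001 -1.    ] F [-0.4107 -0.6005 -0.5233] w 1.0015711743051652
travel [ 0.001  -0.0018 -0.0011] turn [ 0.0001  0.0001 -0.    ] mm 1.1858923997708928 deg 0.06468930136815428
```

View pics/w1.png

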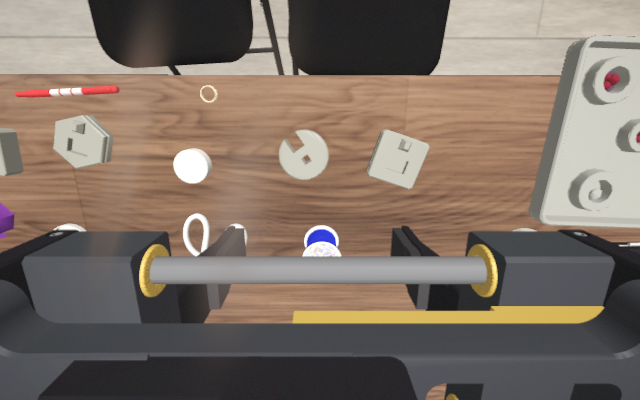

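```bash
cat >> h.py <<'E'
def grey(im,d=None):
    hsv=cv2.cvtColor(im,cv2.COLOR_RGB2HSV)
    m=((hsv[...,1]<60)&(hsv[...,2]>70)&(hsv[...,2]<215)).astype(np.uint8)
    return m
def top(tag,uv,z,half=60,out=None):
    a=np.load(f'/tmp/{tag}.npz');im=a['im'];p,r=a['p'],a['r']
    P=None
    # metric top-down rectification onto plane z about the pixel uv, 0.25 mm/px, image up=+x,left=+y
    C=ray('wrist',uv,z,p,r)[0]
    n=480;h=0.06
    q=np.array([[h,h],[h,-h],[-h,-h],[-h,h]])
    W=np.c_[C[0]+q[:,0],C[1]+q[:,1],np.full(4,z)]
    H=cv2.getPerspectiveTransform(proj('wrist',W,p,r).astype(np.float32),np.float32([[0,0],[n,0],[n,n],[0,n]]))
    o=cv2.warpPerspective(im,H,(n,n),flags=cv2.INTER_CUBIC)
    return o,C
E
python3 - <<'E'
from h import *
o1,C1=top('w1',(303,155),.046); o2,C2=top('w1',(398,158),.02)
a=np.load('/tmp/w1.npz'); d=a['d']; print(d[155,300:310:3],d[158,405:412:3],C1,C2)
hs=cv2.cvtColor(o1,cv2.COLOR_RGB2HSV); print(hs[300,240],hs[20,20])
cv2.imwrite('pics/o1.png',np.hstack([o1,o2])[:,:,::-1][:, :]) if 0 else cv2.imwrite('pics/o1.png',cv2.resize(np.hstack([o1,o2])[:,:,::-1],(800,400)))
E
```

```text
[0.3765 0.377  0.4012 0.3762] [0.3832 0.3846 0.3837] [ 0.4678 -0.2828  0.046 ] [ 0.4607 -0.4046  0.02  ]
[ 28  17 210] [ 13  89 180]
```

View pics/o1.png

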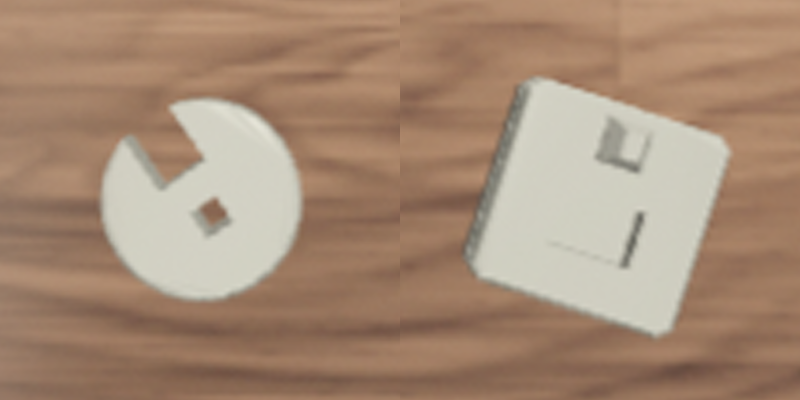

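```bash
cat >> h.py <<'E'
def face(tag,uv,z,kind,vmin=None,smax=45):
    o,C=top(tag,uv,z); hs=cv2.cvtColor(o,cv2.COLOR_RGB2HSV)
    v=hs[...,2].astype(int); vm=np.median(v[230:250,230:250]) if vmin is None else vmin
    m=((hs[...,1]<smax)&(v>vm)).astype(np.uint8)
    m=cv2.morphologyEx(m,cv2.MORPH_OPEN,np.ones((5,5)))
    cs,_=cv2.findContours(m,cv2.RETR_EXTERNAL,cv2.CHAIN_APPROX_NONE)
    cs=[c for c in cs if cv2.contourArea(c)>8000]
    c=min(cs,key=lambda c:abs(cv2.pointPolygonTest(c,(240.,240.),True)) if cv2.pointPolygonTest(c,(240.,240.),False)<0 else 0)
    w=lambda u:np.array([C[0]+.06-u[1]*.00025,C[1]+.06-u[0]*.00025])
    wp=np.array([w(u) for u in c[:,0,:].astype(float)])
    hull=cv2.convexHull(c)
    (cx,cy),rad=cv2.minEnclosingCircle(c)
    print(tag,kind,'circ',w((cx,cy)),'d mm',rad*.5,'area hull mm2',cv2.contourArea(hull)/16)
    r=cv2.minAreaRect(c); bx=cv2.boxPoints(r); W=np.array([w(u) for u in bx]); e=W[1]-W[0]
    print('  rect c',w(r[0]),'size',np.array(r[1])*.25,'edge dir rad',np.arctan2(e[1],e[0])%(np.pi/2))
    ap=cv2.approxPolyDP(hull,8,True)[:,0,:].astype(float); print('  poly',len(ap),np.array([w(u) for u in ap]).round(4).tolist())
    M=cv2.moments(hull); print('  hull centroid',w((M['m10']/M['m00'],M['m01']/M['m00'])))
    # notch: hull minus contour
    hm=np.zeros_like(m);cv2.drawContours(hm,[hull],-1,1,-1);cm=np.zeros_like(m);cv2.drawContours(cm,[c],-1,1,-1)
    nm=cv2.morphologyEx(hm&~cm&1,cv2.MORPH_OPEN,np.ones((9,9)))
    nl,_,st,ce=cv2.connectedComponentsWithStats(nm)
    for i in range(1,nl):
        g=w(ce[i]); b=w((cx,cy)); 
        if st[i,4]>300: print('  notch area mm2',st[i,4]/16,'at',g,'dir rad',np.arctan2(*(g-b)[::-1]))
    # dark/bright features inside
    v2=o.copy(); cv2.drawContours(v2,[c],-1,(255,0,0),1)
    return v2
E
python3 - <<'E'
from h import *
a=np.load('/tmp/w1.npz')
x=face('w1',(303,155),.026,'round',195); y=face('w1',(398,158),.02,'sq',195)
cv2.imwrite('pics/o2.png',cv2.resize(np.hstack([x,y])[:,:,::-1],(800,400)))
E
```

```text
w1 round circ [ 0.4656 -0.2823] d mm 62.19923782348633 area hull mm2 2930.875
  rect c [ 0.465  -0.2828] size [59.4825 61.3485] edge dir rad 0.6411086769758596
  poly 14 [[0.4965, -0.2852], [0.4922, -0.2982], [0.4835, -0.3072], [0.4722, -0.312], [0.46, -0.3122], [0.4487, -0.308], [0.4392, -0.298], [0.435, -0.2787], [0.4395, -0.2662], [0.4462, -0.2585], [0.4582, -0.2525], [0.4692, -0.2515], [0.4825, -0.2565], [0.4952, -0.2737]]
  hull centroid [ 0.4655 -0.2823]
  notch area mm2 365.25 at [ 0.4808 -0.2708] dir rad 0.6507630224996501
w1 sq circ [ 0.459  -0.4047] d mm 83.34198760986328 area hull mm2 3770.46875
  rect c [ 0.4591 -0.4052] size [61.9728 62.0209] edge dir rad 1.2558024770269927
  poly 5 [[0.4955, -0.3846], [0.4965, -0.3901], [0.4772, -0.4421], [0.4222, -0.4244], [0.4387, -0.3689]]
  hull centroid [ 0.4591 -0.4051]
```

View pics/o2.png

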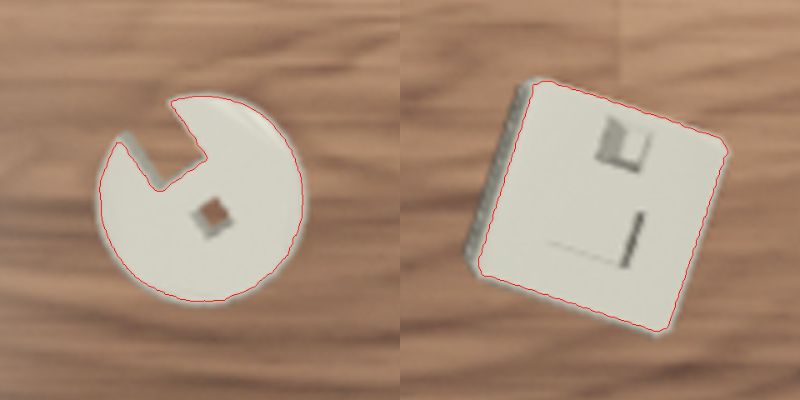

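```bash
python3 -c "
from h import *
to(.4656,-.2823,.06,.65-np.pi);to(.4656,-.2823,.0045,.65-np.pi)"
```

```text
t 1.2 pos [ 0.4394 -0.3009  0.2205] yaw -3.140870355470251 tilt [-0.0009 -0.0001 -1.    ] F [-0.4107 -0.6005 -0.5233] w 1.0015711743051652
travel [ 0.321  -0.0372 -0.0526] turn [-0.1033  0.0001  0.    ] mm 163.68739799326303 deg 37.20090122284626
t 1.2 pos [ 0.4394 -0.3009  0.2205] yaw -3.140870355470251 tilt [-0.0009 -0.0001 -1.    ] F [-0.4107 -0.6005 -0.5233] w 1.0015711743051652
travel [ 0.432  -0.0372 -0.0527] turn [-0.1033  0.0001  0.    ] mm 218.3808363652128 deg 37.20090122284626
```

```bash
python3 -m crank '{"hand":[1,1,1,1,1,1,1,1,1,1,1,1],"travel":[[0.321,-0.037,-0.0525],[0.321,-0.037,-0.0525],[0.321,-0.037,-0.0525],[0.321,-0.037,-0.0525],[0.321,-0.037,-0.0525],[0.321,-0.037,-0.0525],[0.35,-0.037,-0.0525],[0.38,-0.037,-0.0525],[0.41,-0.037,-0.0525],[0.432,-0.037,-0.0525],[0.432,-0.037,-0.0525],[0.432,-0.037,-0.0525]],"turn":[[-0.103,0,0],[-0.103,0,0],[-0.103,0,0],[-0.103,0,0],[-0.103,0,0],[-0.103,0,0],[-0.103,0,0],[-0.103,0,0],[-0.103,0,0],[-0.103,0,0],[-0.103,0,0],[-0.103,0,0]]}' 25
python3 -c "
from h import *
to(.4656,-.2823,.0045,.65-np.pi); snap('w2')"
```

```text
time_s: 2.2
position: [0.4661, -0.2827, 0.0052]
ee_rot: [1.85, 0.619, -1.85]
wrist_force: [0.7, -0.3, 0.0]
gripper_width: 1.0
t 2.2 pos [ 0.4661 -0.2827  0.0052] yaw -2.4959066572396633 tilt [ 0.     -0.0001 -1.    ] F [ 0.6893 -0.2636  0.0396] w 1.0002588689999887
travel [ 0.0015 -0.0011  0.0003] turn [-0.0007  0.     -0.    ] mm 0.9471239840476491 deg 0.24724381090740657
```

View pics/w2.png

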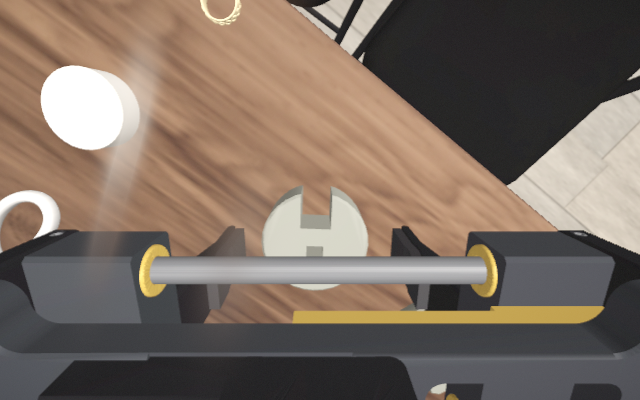

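The disc sits centred between the open fingers, with its notch straight up at about (316,205). I'll close and lift.

```bash
python3 -m crank '{"hand":[-1,-1,-1,-1,-1,-1,-1,-1,-1,-1,-1,-1],"travel":[[0,0,0],[0,0,0],[0,0,0],[0,0,0],[0,0,0],[0,0,0],[0,0,0],[0,0,0],[-0.02,0,0],[-0.1,0,0],[-0.18,0,0],[-0.26,0,0]],"turn":[[0,0,0],[0,0,0],[0,0,0],[0,0,0],[0,0,0],[0,0,0],[0,0,0],[0,0,0],[0,0,0],[0,0,0],[0,0,0],[0,0,0]]}' 25
python3 -c "
from h import *
to(.40,.22,.19,np.pi)"
```

```text
time_s: 3.25
position: [0.4657, -0.2812, 0.1362]
ee_rot: [1.848, 0.623, -1.85]
wrist_force: [1.1, -0.1, -0.1]
gripper_width: 0.175
t 3.25 pos [ 0.4657 -0.2812  0.1362] yaw -2.49331573212149 tilt [-0.0013  0.001  -1.    ] F [ 1.0646 -0.133  -0.0976] w 0.17478310652107107
travel [-0.1064 -0.8785 -0.5005] turn [0.1032 0.0001 0.0002] mm 508.30428006612283 deg 37.143622411066076
```

```bash
python3 -c "
from h import *
print(arm.observe()['gripper_width']);snap('w3')"
```

```text
0.17478310652107107
```

View pics/w3.png

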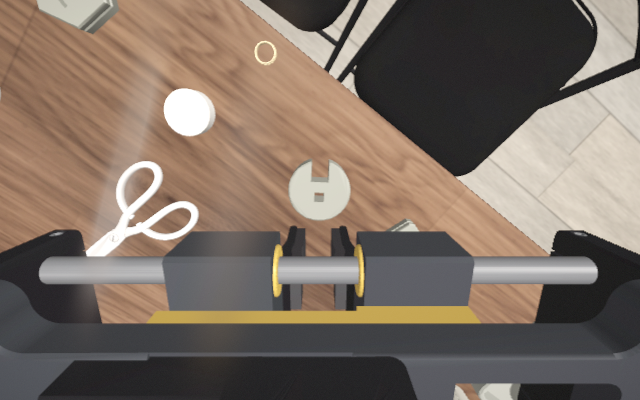

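```bash
python3 - <<'E'
from h import *
x=face('w3',(320,192),.026,'round',185)
cv2.imwrite('pics/o3.png',x[:,:,::-1])
print(proj('wrist',[[.4656,-.2823,.026]],*[np.load('/tmp/w3.npz')[k] for k in 'pr']))
E
```

```text
w3 round circ [ 0.4665 -0.283 ] d mm 63.49882507324219 area hull mm2 3059.96875
  rect c [ 0.4658 -0.2835] size [60.7228 62.4797] edge dir rad 0.6244104680705042
  poly 15 [[0.4982, -0.2854], [0.4934, -0.2989], [0.4847, -0.3084], [0.4729, -0.3137], [0.4614, -0.3139], [0.4502, -0.3099], [0.4409, -0.3009], [0.4354, -0.2894], [0.4354, -0.2774], [0.4392, -0.2672], [0.4489, -0.2572], [0.4589, -0.2522], [0.4719, -0.2519], [0.4844, -0.2574], [0.4974, -0.2759]]
  hull centroid [ 0.4663 -0.2831]
  notch area mm2 353.1875 at [ 0.4823 -0.2717] dir rad 0.6223179521303371
[[318.2991 190.8145]]
```

View pics/o3.png

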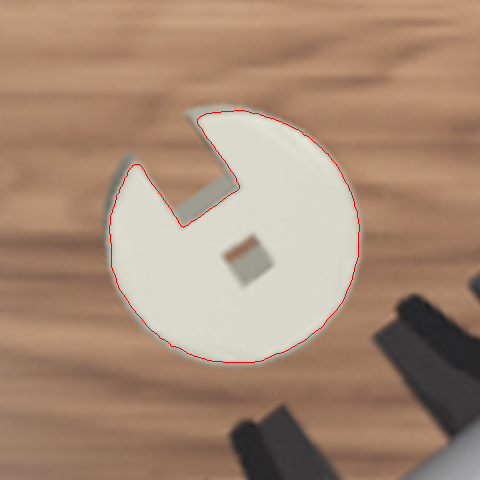

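```bash
python3 -m crank '{"hand":[1,1,1,1,1,1,1,1],"travel":[[0,0,0],[0,0,0],[0,0,0],[0,0,0],[0,0,0],[0,0,0],[0,0,0],[0,0,0]],"turn":[[0,0,0],[0,0,0],[0,0,0],[0,0,0],[0,0,0],[0,0,0],[0,0,0],[0,0,0]]}' 25
python3 -c "
from h import *
to(.466,-.2827,.004,.64-np.pi)"
```

```text
time_s: 3.97
position: [0.4661, -0.2816, 0.1343]
ee_rot: [1.849, 0.622, -1.85]
wrist_force: [1.2, 0.8, -0.0]
gripper_width: 0.646
t 3.97 pos [ 0.4661 -0.2816  0.1343] yaw -2.493353263079387 tilt [-0.0008  0.0006 -1.    ] F [ 1.246   0.7635 -0.0033] w 0.6464645660543503
travel [0.2606 0.0019 0.0015] turn [0.0013 0.     0.0001] mm 130.29699085811396 deg 0.47532604558680186
```

```bash
python3 -m crank '{"hand":[1,1,1,1,1,1,1,1],"travel":[[0,0.002,0.0015],[0.06,0.002,0.0015],[0.12,0.002,0.0015],[0.18,0.002,0.0015],[0.22,0.002,0.0015],[0.261,0.002,0.0015],[0.261,0.002,0.0015],[0.261,0.002,0.0015]],"turn":[[0,0,0],[0,0,0],[0,0,0],[0,0,0],[0,0,0],[0,0,0],[0,0,0],[0,0,0]]}' 25
python3 -m crank '{"hand":[-1,-1,-1,-1],"travel":[[0,0,0],[0,0,0],[0,0,0],[0,0,0]],"turn":[[0,0,0],[0,0,0],[0,0,0],[0,0,0]]}' 30
python3 -m crank '{"hand":[-1,-1,-1,-1],"travel":[[0,0,0],[0,0,0],[0,0,0],[0,0,0]],"turn":[[0,0,0],[0,0,0],[0,0,0],[0,0,0]]}' 30
python3 -c "
from h import *
snap('w4')"
```

```text
time_s: 4.63
position: [0.4654, -0.2823, 0.0034]
ee_rot: [1.848, 0.624, -1.851]
wrist_force: [-0.9, 0.9, 1.9]
gripper_width: 1.001
time_s: 4.97
position: [0.4673, -0.2837, 0.0058]
ee_rot: [1.849, 0.619, -1.847]
wrist_force: [-0.2, 1.0, 0.4]
gripper_width: 0.78
time_s: 5.3
position: [0.467, -0.2832, 0.0057]
ee_rot: [1.849, 0.62, -1.848]
wrist_force: [-1.4, 2.3, 6.9]
gripper_width: 0.481
```

View pics/w4.png

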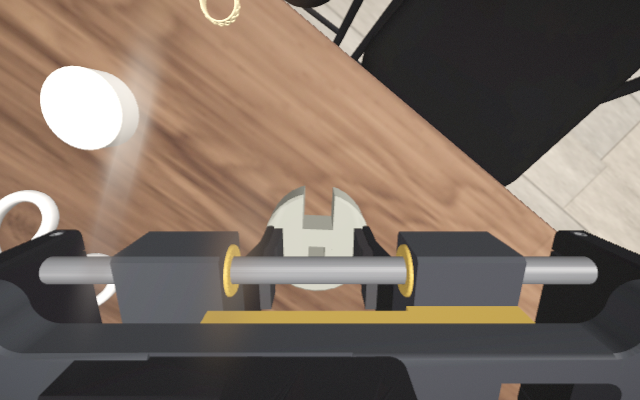

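```bash
python3 - <<'E'
from h import *
for tag,pts in [('w4',[(268,232),(272,235),(270,245),(369,235),(365,232),(318,245),(310,215),(250,150)]),('w2',[(240,232),(235,240),(238,250),(398,235),(402,245),(316,245)]),('w3',[(297,232),(296,240),(338,232),(340,240)])]:
    a=np.load(f'/tmp/{tag}.npz');c=arm.camera_info('wrist');E=np.array(c['tool_from_camera'])
    for u,v in pts:
        D=a['d'][v,u]; q=E@np.array([(u-c['cx'])/c['fx']*D,-(v-c['cy'])/c['fy']*D,-D,1])
        print(tag,u,v,a['im'][v,u],D,q[:3])
E
```

```text
w4 268 232 [69 62 58] 0.16271006 [-0.0303 -0.0268 -0.0112]
w4 272 235 [72 67 65] 0.16213453 [-0.0313 -0.0245 -0.0098]
w4 270 245 [74 69 67] 0.14950916 [-0.0444 -0.0235 -0.0099]
w4 369 235 [38 38 39] 0.15899333 [-0.0342  0.0283 -0.011 ]
w4 365 232 [38 37 38] 0.16288109 [-0.0301  0.0267 -0.0111]
w4 318 245 [216 215 201] 0.17644829 [-0.0196  0.0008  0.0015]
w4 310 215 [161 154 140] 0.19852759 [ 0.0061 -0.0046 -0.0087]
w4 250 150 [164 127 102] 0.18674329 [ 0.0059 -0.0422 -0.0522]
w2 240 232 [111  97  91] 0.16594559 [-0.0273 -0.0431 -0.01  ]
w2 235 240 [109  98  91] 0.15653798 [-0.0372 -0.0433 -0.0095]
w2 238 250 [108  99  93] 0.16115315 [-0.0344 -0.0429 -0.0023]
w2 398 235 [59 57 59] 0.16267285 [-0.0308  0.0449 -0.0096]
w2 402 245 [46 43 46] 0.15159668 [-0.0424  0.0439 -0.0089]
w2 316 245 [217 215 202] 0.17445168 [-0.0214 -0.0004  0.0007]
w3 297 232 [59 57 58] 0.16679075 [-0.0265 -0.0111 -0.0097]
w3 296 240 [60 56 59] 0.15639727 [-0.0373 -0.0109 -0.0095]
w3 338 232 [59 57 59] 0.16610527 [-0.0271  0.012  -0.0099]
w3 340 240 [58 56 58] 0.15602127 [-0.0377  0.0124 -0.0096]
```

```bash
python3 - <<'E'
from h import *
im=cv2.imread('pics/w3.png'); cv2.imwrite('pics/z3.png',cv2.resize(im[200:320,240:400],None,fx=5,fy=5,interpolation=cv2.INTER_NEAREST))
a=np.load('/tmp/w3.npz');c=arm.camera_info('wrist');E=np.array(c['tool_from_camera'])
v,u=np.mgrid[0:400,0:640]; D=a['d']
q=np.stack([(u-c['cx'])/c['fx']*D,-(v-c['cy'])/c['fy']*D,-D,np.ones_like(D)],-1)@E.T
for vv in range(224,260,3): print(vv,' '.join(f'{q[vv,uu,0]*1e3:.0f},{q[vv,uu,1]*1e3:.0f},{q[vv,uu,2]*1e3:.0f}' for uu in range(288,352,6)))
E
```

```text
224 138,-34,47 137,-27,47 137,-20,47 138,-13,47 137,-6,47 138,1,47 137,8,47 138,15,47 137,21,47 137,28,47 135,35,46
227 138,-34,51 -23,-13,-11 138,-20,51 136,-13,50 138,-6,51 137,1,51 137,8,50 137,14,50 136,21,50 -23,15,-11 136,35,50
230 137,-34,54 -28,-13,-11 -23,-10,-9 137,-13,54 138,-6,54 136,1,54 136,8,54 137,15,54 -23,11,-9 -28,14,-11 137,35,54
233 -33,-16,-12 -32,-12,-11 -28,-9,-10 136,-13,58 138,-6,58 136,1,58 138,8,58 137,15,58 -28,11,-10 -31,14,-11 138,36,58
236 -37,-15,-12 -36,-12,-11 -32,-9,-9 138,-13,62 138,-6,62 137,1,62 137,8,61 138,15,62 -32,11,-10 -36,14,-11 -36,17,-11
239 -40,-15,-11 -40,-12,-11 -36,-9,-10 138,-13,66 137,-6,65 137,1,65 138,8,66 137,15,65 -37,10,-10 -39,13,-11 -39,16,-11
242 -45,-14,-12 -41,-12,-10 -39,-9,-9 136,-13,69 136,-6,69 139,1,70 136,8,69 137,15,69 -42,10,-10 -44,13,-11 -44,16,-11
245 -48,-14,-12 -45,-11,-10 -43,-8,-9 138,-13,73 138,-6,73 137,1,73 137,8,73 137,15,73 -43,10,-9 -44,13,-10 -47,16,-11
248 -51,-14,-11 -48,-11,-10 -48,-8,-10 138,-14,77 138,-6,77 137,1,77 137,8,77 137,15,77 -47,10,-9 -47,13,-10 -51,15,-11
251 -54,-13,-11 -51,-11,-10 -51,-8,-10 138,-14,81 136,-6,80 137,1,81 139,8,81 -20,8,5 -51,9,-10 -51,12,-10 -54,15,-11
254 -57,-13,-11 -55,-11,-10 -55,-8,-10 138,-14,85 137,-6,84 137,1,85 137,8,84 -21,8,7 -54,9,-9 -55,12,-10 -57,15,-11
257 -103,-8,-33 -103,-6,-33 -103,-4,-33 -102,-3,-32 -103,-1,-33 -104,1,-33 -104,3,-33 -103,4,-33 -103,6,-33 -104,8,-33 -103,10,-33
```

View pics/z3.png

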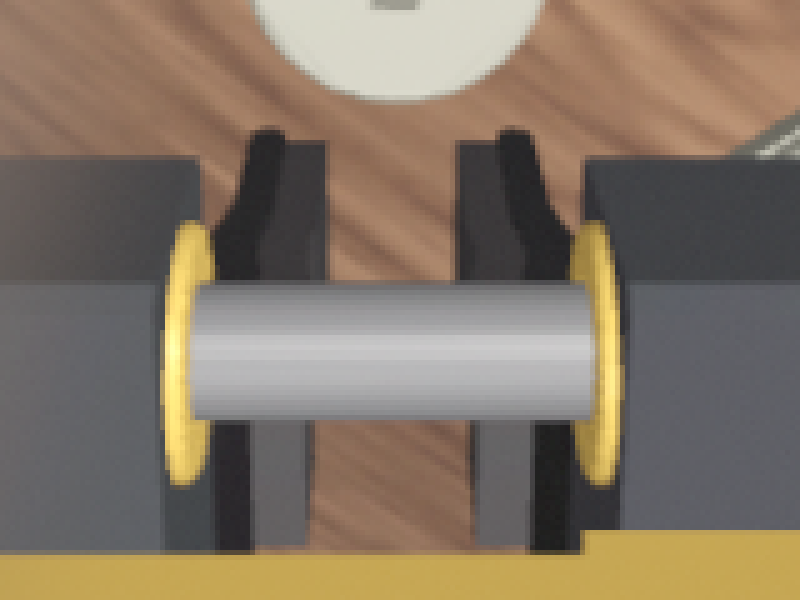

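```bash
python3 -m crank '{"hand":[1,1,1,1,1,1,1,1,1],"travel":[[-0.02,0,0],[-0.02,0,0],[-0.02,0,0],[-0.02,0,0],[-0.02,0,0],[-0.02,0,0],[-0.02,0,0],[-0.02,0,0],[0,0,0]],"turn":[[0,0,0],[0,0,0],[0,0,0],[0,0,0],[0,0,0],[0,0,0],[0,0,0],[0,0,0],[0,0,0]]}' 25
python3 -m crank '{"hand":[1,1,1,1],"travel":[[0.01,0,0],[0.02,0,0],[0.02,0,0],[0.02,0,0]],"turn":[[0,0,0],[0,0,0],[0,0,0],[0,0,0]]}' 25
python3 -c "
from h import *
snap('w5');to(.466,-.2827,-.01,.64-np.pi)"
```

```text
time_s: 6.1
position: [0.4678, -0.2841, 0.0058]
ee_rot: [1.85, 0.618, -1.846]
wrist_force: [0.9, -1.5, -0.2]
gripper_width: 0.969
time_s: 6.43
position: [0.4658, -0.2825, -0.0065]
ee_rot: [1.848, 0.623, -1.85]
wrist_force: [-0.6, -0.4, -0.5]
gripper_width: 0.995
t 6.48 pos [ 0.4662 -0.2829 -0.006 ] yaw -2.493378350809783 tilt [-0.0005  0.0004 -1.    ] F [0.4783 0.7643 0.3516] w 0.9970548834201107
travel [ 0.008  -0.0005  0.    ] turn [0.0013 0.     0.0001] mm 3.986515184612313 deg 0.472157629311744
```

View pics/w5.png

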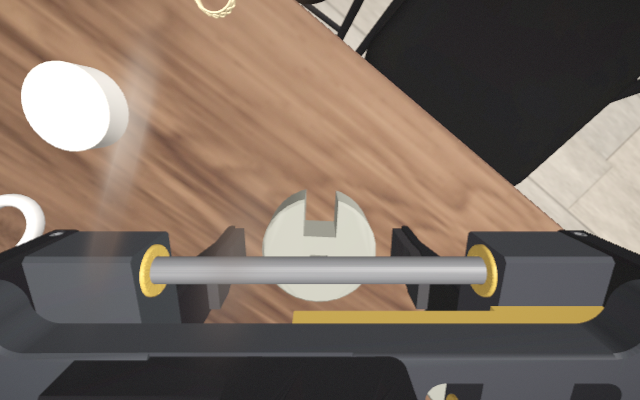

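```bash
python3 -m crank '{"hand":[1,1,-1,-1,-1,-1,-1,-1,-1,-1],"travel":[[0.012,0,0],[0.012,0,0],[0.012,0,0],[0.012,0,0],[0.012,0,0],[0.012,0,0],[0.012,0,0],[0.012,0,0],[0.012,0,0],[0.012,0,0]],"turn":[[0,0,0],[0,0,0],[0,0,0],[0,0,0],[0,0,0],[0,0,0],[0,0,0],[0,0,0],[0,0,0],[0,0,0]]}' 25

```

```text
time_s: 7.32
position: [0.4665, -0.2831, -0.0115]
ee_rot: [1.849, 0.621, -1.849]
wrist_force: [-1.1, -0.1, 1.1]
gripper_width: 0.729
```

```bash
python3 -m crank '{"hand":[-1,-1,-1,-1,-1,-1],"travel":[[-0.04,0,0],[-0.1,0,0],[-0.17,0,0],[-0.24,0,0],[-0.3,0,0],[-0.35,0,0]],"turn":[[0,0,0],[0,0,0],[0,0,0],[0,0,0],[0,0,0],[0,0,0]]}' 25
python3 -c "
from h import *
to(.40,.24,.18,np.pi)"
```

```text
time_s: 7.82
position: [0.4668, -0.2833, 0.1659]
ee_rot: [1.849, 0.619, -1.847]
wrist_force: [0.8, 0.1, -0.6]
gripper_width: 0.724
t 7.82 pos [ 0.4668 -0.2833  0.1659] yaw -2.4933119686021508 tilt [ 0.0017 -0.0014 -1.    ] F [ 0.7617  0.1065 -0.603 ] w 0.723717359951485
travel [-0.0298 -0.9149 -0.5256] turn [ 0.1032 -0.0002 -0.0003] mm 527.7540048647961 deg 37.143915811802636
```

```bash
python3 -m crank '{"hand":[-1,-1,-1,-1,-1,-1,-1,-1,-1,-1,-1,-1],"travel":[[-0.03,-0.07,-0.04],[-0.03,-0.9,-0.517],[-0.03,-0.9,-0.517],[-0.03,-0.9,-0.517],[-0.03,-0.9,-0.517],[-0.03,-0.9,-0.517],[-0.03,-0.9,-0.517],[-0.03,-0.9,-0.517],[-0.03,-0.9,-0.517],[-0.03,-0.9,-0.517],[-0.03,-0.9,-0.517],[-0.03,-0.9,-0.517]],"turn":[[0,0,0],[0.103,0,0],[0.103,0,0],[0.103,0,0],[0.103,0,0],[0.103,0,0],[0.103,0,0],[0.103,0,0],[0.103,0,0],[0.103,0,0],[0.103,0,0],[0.103,0,0]]}' 25
python3 -m crank '{"hand":[-1,-1,-1,-1],"travel":[[0,-0.05,0],[0,-0.12,0],[0,-0.12,0],[0,-0.12,0]],"turn":[[0,0,0],[0,0,0],[0,0,0],[0,0,0]]}' 25
python3 -c "
from h import *
snap('w6');to(.40,.24,.18,np.pi)"
```

```text
time_s: 8.82
position: [0.4046, 0.1969, 0.1784]
ee_rot: [2.222, 0.001, -2.22]
wrist_force: [1.0, -0.3, -1.0]
gripper_width: 0.727
time_s: 9.15
position: [0.4046, 0.2563, 0.1779]
ee_rot: [2.218, 0.005, -2.22]
wrist_force: [-0.1, 0.4, -0.9]
gripper_width: 0.726
t 9.2 pos [0.4048 0.2552 0.1778] yaw -3.138554553724897 tilt [-0.001  -0.0009 -1.    ] F [-0.2888 -1.493  -0.7025] w 0.724764577426377
travel [-0.0043  0.0303  0.0097] turn [ 0.0005  0.0002 -0.0001] mm 16.062426742406178 deg 0.18933978759704068
```

View pics/w6.png

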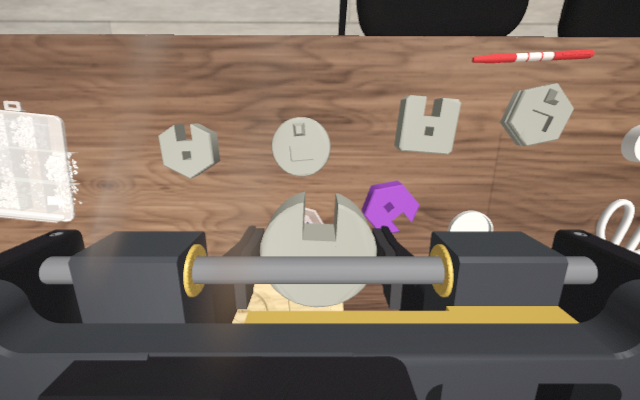

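```bash
python3 - <<'E'
from h import *
L=[]
for uv,z,k in [((188,150),.026,'hextop'),((301,147),.02,'rbase'),((428,125),.026,'sqtop'),((538,114),.02,'hexbase')]:
    L.append(face('w6',uv,z,k,175))
cv2.imwrite('pics/o6.png',cv2.resize(np.vstack([np.hstack(L[:2]),np.hstack(L[2:])])[:,:,::-1],(600,600)))
E
```

```text
w6 hextop circ [0.4417 0.4043] d mm 65.40312957763672 area hull mm2 2711.90625
  rect c [0.4389 0.4044] size [59.4562 56.8034] edge dir rad 0.03634752747715719
  poly 7 [[0.4689, 0.395], [0.4592, 0.3767], [0.4272, 0.3757], [0.4092, 0.4047], [0.4242, 0.432], [0.4564, 0.433], [0.4669, 0.4165]]
  hull centroid [0.4409 0.4044]
  notch area mm2 309.5 at [0.4595 0.4057] dir rad 0.07413260813285225
w6 rbase circ [0.4439 0.2753] d mm 66.49669647216797 area hull mm2 3393.65625
  rect c [0.444  0.2756] size [65.75 65.25] edge dir rad 0.0
  poly 16 [[0.4769, 0.2785], [0.4759, 0.2662], [0.4691, 0.254], [0.4594, 0.2462], [0.4469, 0.243], [0.4336, 0.2447], [0.4231, 0.2502], [0.4139, 0.2615], [0.4111, 0.2717], [0.4121, 0.2842], [0.4179, 0.2957], [0.4276, 0.3042], [0.4401, 0.3082], [0.4536, 0.307], [0.4656, 0.3], [0.4721, 0.2927]]
  hull centroid [0.444  0.2755]
w6 sqtop circ [0.4689 0.1338] d mm 78.37120819091797 area hull mm2 3400.28125
  rect c [0.4692 0.1335] size [58.8909 58.3798] edge dir rad 1.4959364822657593
  poly 7 [[0.5, 0.1577], [0.4962, 0.106], [0.4927, 0.1027], [0.4417, 0.1062], [0.4382, 0.1095], [0.4427, 0.1625], [0.496, 0.161]]
  hull centroid [0.4691 0.1334]
  notch area mm2 366.0 at [0.4883 0.1315] dir rad -0.11830159731127678
w6 hexbase circ [0.4804 0.0083] d mm 69.36953735351562 area hull mm2 3108.65625
  rect c [0.4806 0.008 ] size [60.7387 67.3501] edge dir rad 0.21356056080467178
  poly 6 [[0.5131, -0.0016], [0.4881, -0.0249], [0.4548, -0.0151], [0.4478, 0.0184], [0.4723, 0.0406], [0.5061, 0.0316]]
  hull centroid [0.4804 0.008 ]
```

View pics/o6.png

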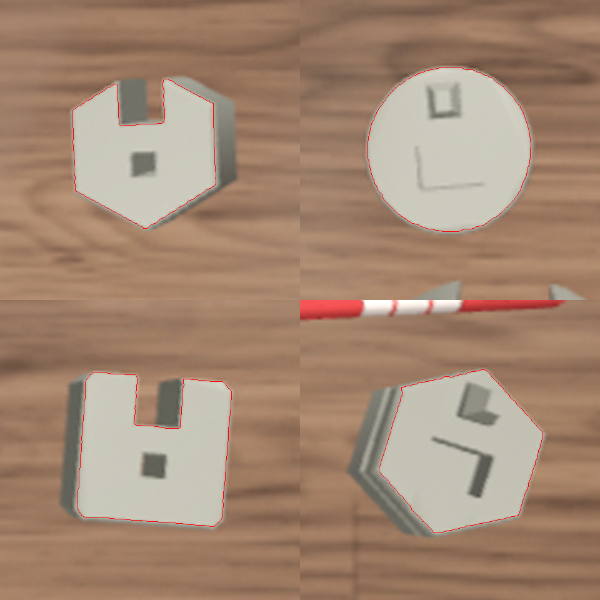

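```bash
cat >> h.py <<'E'
def held(tag,above=.0375):
    """outline of a held part's top, in tool y,z (mm): needs visible upper arc"""
    a=np.load(f'/tmp/{tag}.npz');p=a['p'];hs=cv2.cvtColor(a['im'],cv2.COLOR_RGB2HSV)
    m=((hs[...,1]<45)&(hs[...,2]>170)).astype(np.uint8); m[:170]=0;m[257:]=0;m[:,:245]=0;m[:,395:]=0
    cs,_=cv2.findContours(m,cv2.RETR_EXTERNAL,cv2.CHAIN_APPROX_NONE);c=max(cs,key=cv2.contourArea)[:,0,:]
    W=ray('wrist',c,p[2]+above,p,a['r']); M=R.from_rotvec(a['r']).as_matrix()
    return c,((W-p)@M)[:,1:]*1e3
E
python3 - <<'E'
from h import *
c,t=held('w6')
for i in range(0,len(c),12): print(c[i],t[i].round(1),end=';')
E
```

```text
[337 194] [ 10.3 -35.2];[341 202] [ 12.4 -31. ];[338 213] [ 11.  -25.1];[337 225] [ 10.6 -18.5];[336 237] [ 10.1 -11.7];[327 241] [ 5.4 -9.4];[315 240] [ -1. -10.];[303 240] [ -7.3 -10. ];[301 228] [ -8.3 -16.8];[302 216] [ -7.6 -23.5];[302 204] [ -7.5 -29.9];[292 206] [-12.7 -28.9];[280 213] [-19.  -25.1];[269 225] [-24.9 -18.5];[263 237] [-28.4 -11.8];[261 249] [-29.8  -4.9];[267 255] [-26.8  -1.3];[279 255] [-20.3  -1.3];[291 255] [-13.9  -1.3];[303 255] [-7.4 -1.3];[315 255] [-1.  -1.3];[327 255] [ 5.5 -1.3];[339 255] [11.9 -1.3];[351 255] [18.4 -1.3];[363 255] [24.8 -1.3];[375 255] [31.3 -1.3];[374 243] [30.4 -8.3];[370 231] [ 27.9 -15.1];[362 219] [ 23.5 -21.8];[352 210] [ 18.1 -26.7];[343 203] [ 13.4 -30.4];[338 195] [ 10.8 -34.7];
```

```bash
python3 -c "
from h import *
to(.4439,.2764,.06,.15-np.pi);to(.4439,.2764,.025,.15-np.pi)"
```

```text
t 9.2 pos [0.4048 0.2552 0.1778] yaw -3.138554553724897 tilt [-0.001  -0.0009 -1.    ] F [-0.2888 -1.493  -0.7025] w 0.724764577426377
travel [ 0.2355 -0.0424 -0.0785] turn [-0.0234  0.0002 -0.0001] mm 125.9388129493278 deg 8.420601041605083
t 9.2 pos [0.4048 0.2552 0.1778] yaw -3.138554553724897 tilt [-0.001  -0.0009 -1.    ] F [-0.2888 -1.493  -0.7025] w 0.724764577426377
travel [ 0.3055 -0.0425 -0.0786] turn [-0.0234  0.0002 -0.0001] mm 159.16441643817672 deg 8.420601041605083
```

```bash
python3 -m crank '{"hand":[-1,-1,-1,-1,-1,-1,-1,-1,-1],"travel":[[0.1,-0.042,-0.0785],[0.2,-0.042,-0.0785],[0.235,-0.042,-0.0785],[0.235,-0.042,-0.0785],[0.26,-0.042,-0.0785],[0.29,-0.042,-0.0785],[0.305,-0.042,-0.0785],[0.305,-0.042,-0.0785],[0.305,-0.042,-0.0785]],"turn":[[-0.0235,0,0],[-0.0235,0,0],[-0.0235,0,0],[-0.0235,0,0],[-0.0235,0,0],[-0.0235,0,0],[-0.0235,0,0],[-0.0235,0,0],[-0.0235,0,0]]}' 25
python3 -c "
from h import *
snap('w7');to(.4439,.2764,.0085,.15-np.pi)"
```

```text
time_s: 9.95
position: [0.4454, 0.276, 0.0272]
ee_rot: [2.146, 0.16, -2.143]
wrist_force: [0.1, -0.6, -1.2]
gripper_width: 0.725
t 10.0 pos [0.4458 0.2763 0.0276] yaw -2.993255747802337 tilt [ 0.0024  0.001  -1.    ] F [-0.2102  0.1914 -0.4412] w 0.7283783887649944
travel [ 0.0382 -0.0008  0.0039] turn [-0.0003 -0.0004  0.0001] mm 19.18776826461405 deg 0.1783970837578423
```

View pics/w7.png

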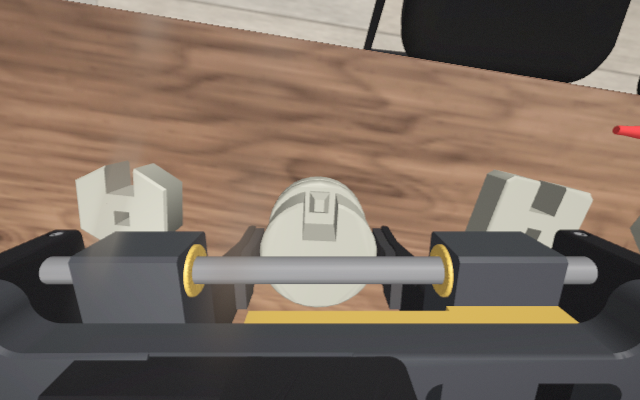

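The key shows centred in the notch (cols 305–336), so I'll lower it.

```bash
python3 -m crank '{"hand":[-1,-1,-1,-1,-1,-1],"travel":[[0.01,-0.001,0.003],[0.02,-0.001,0.003],[0.028,-0.001,0.003],[0.034,-0.001,0.003],[0.037,-0.001,0.003],[0.037,-0.001,0.003]],"turn":[[0,0,0],[0,0,0],[0,0,0],[0,0,0],[0,0,0],[0,0,0]]}' 25
python3 -c "
from h import *
snap('w8');to(.4439,.2764,.0085,.15-np.pi)"
```

```text
time_s: 10.5
position: [0.4429, 0.2763, 0.0083]
ee_rot: [2.143, 0.16, -2.145]
wrist_force: [-6.2, -1.9, 11.8]
gripper_width: 0.727
t 10.55 pos [0.4429 0.2763 0.0083] yaw -2.9925333409505246 tilt [-0.0009 -0.0005 -1.    ] F [-4.8021 -2.3897 11.3256] w 0.7312588106833796
travel [-0.0003  0.0001 -0.0021] turn [-0.0001  0.0002 -0.0001] mm 1.0410148033111872 deg 0.08127547507191593
```

View pics/w8.png

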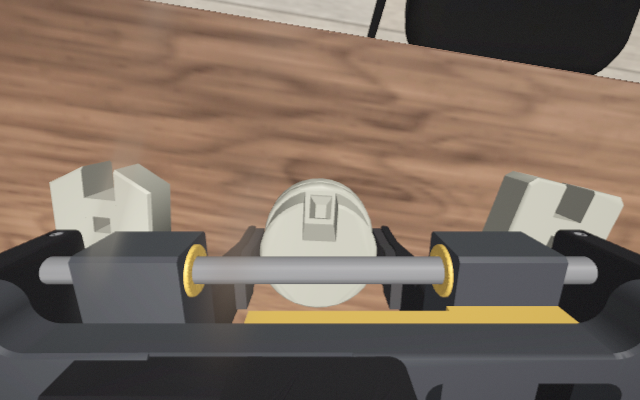

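```bash
python3 -m crank '{"hand":[1,1,1,1,1,1,1,1,1,1,1,1],"travel":[[0,0,0],[0,0,0],[0,0,0],[0,0,0],[0,0,0],[0,0,0],[-0.04,0,0],[-0.12,0,0],[-0.2,0,0],[-0.28,0,0],[-0.34,0,0],[-0.34,0,0]],"turn":[[0,0,0],[0,0,0],[0,0,0],[0,0,0],[0,0,0],[0,0,0],[0,0,0],[0,0,0],[0,0,0],[0,0,0],[0,0,0],[0,0,0]]}' 25
python3 - <<'E'
from h import *
snap('w9');to(.4389,.4044,.06,.05-np.pi)
E
```

```text
time_s: 11.55
position: [0.4474, 0.2782, 0.1855]
ee_rot: [2.159, 0.165, -2.133]
wrist_force: [1.5, -0.2, 1.3]
gripper_width: 0.997
t 11.6 pos [0.4459 0.2776 0.182 ] yaw -2.9927904030300114 tilt [ 0.0081  0.0036 -1.    ] F [-0.1323 -0.2052 -1.3535] w 0.9991645980314686
travel [ 0.2447 -0.2524 -0.0216] turn [ 0.0157 -0.0013  0.0004] mm 176.10520379469293 deg 5.6842943495408695
```

View pics/w9.png

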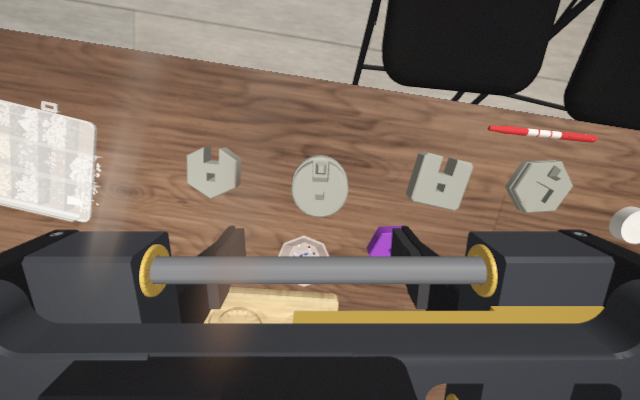

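```bash
python3 - <<'E'
from h import *
snap('w10')
L=[]
for uv,z,k in [((320,188),.046,'rtop'),((212,172),.026,'hextop'),((440,180),.026,'sqtop'),((540,186),.02,'hexbase')]:
    L.append(face('w10',uv,z,k,180))
cv2.imwrite('pics/o10.png',cv2.resize(np.vstack([np.hstack(L[:2]),np.hstack(L[2:])])[:,:,::-1],(600,600)))
E
```

```text
w10 rtop circ [0.4437 0.2744] d mm 63.66424560546875 area hull mm2 2909.59375
  rect c [0.4425 0.2756] size [59.339  59.9426] edge dir rad 0.10673564947642045
  poly 12 [[0.4661, 0.2517], [0.4406, 0.2457], [0.4226, 0.2535], [0.4166, 0.2605], [0.4131, 0.2717], [0.4141, 0.286], [0.4191, 0.2945], [0.4293, 0.3027], [0.4513, 0.3052], [0.4651, 0.2975], [0.4708, 0.2897], [0.4731, 0.2687]]
  hull centroid [0.4434 0.2755]
  notch area mm2 388.625 at [0.4621 0.2778] dir rad 0.18347390563711244
w10 hextop circ [0.4418 0.4048] d mm 63.869544982910156 area hull mm2 2587.4375
  rect c [0.4392 0.4049] size [58.3228 54.7107] edge dir rad 0.02380509911875328
  poly 7 [[0.4686, 0.395], [0.4591, 0.378], [0.4263, 0.3772], [0.4101, 0.4047], [0.4246, 0.4317], [0.4568, 0.4325], [0.4663, 0.417]]
  hull centroid [0.441  0.4047]
  notch area mm2 326.6875 at [0.459  0.4057] dir rad 0.05132075353160679
w10 sqtop circ [0.4696 0.1338] d mm 76.84473419189453 area hull mm2 3258.5625
  rect c [0.4695 0.1336] size [57.2953 57.7129] edge dir rad 1.495936500808282
  poly 6 [[0.4975, 0.1602], [0.4995, 0.147], [0.4942, 0.1042], [0.4405, 0.1087], [0.4432, 0.1615], [0.4487, 0.1635]]
  hull centroid [0.4696 0.1336]
  notch area mm2 395.125 at [0.4881 0.1316] dir rad -0.11825415886751862
w10 hexbase circ [0.4807 0.0083] d mm 67.62173461914062 area hull mm2 2976.125
  rect c [0.4808 0.0079] size [59.7562 65.7576] edge dir rad 0.2157661846571326
  poly 6 [[0.5129, -0.0019], [0.4866, -0.0244], [0.4556, -0.0144], [0.4484, 0.0183], [0.4726, 0.0398], [0.5059, 0.0308]]
  hull centroid [0.4806 0.0079]
  notch area mm2 249.5 at [0.4984 0.0013] dir rad -0.37571963484269816
```

View pics/o10.png

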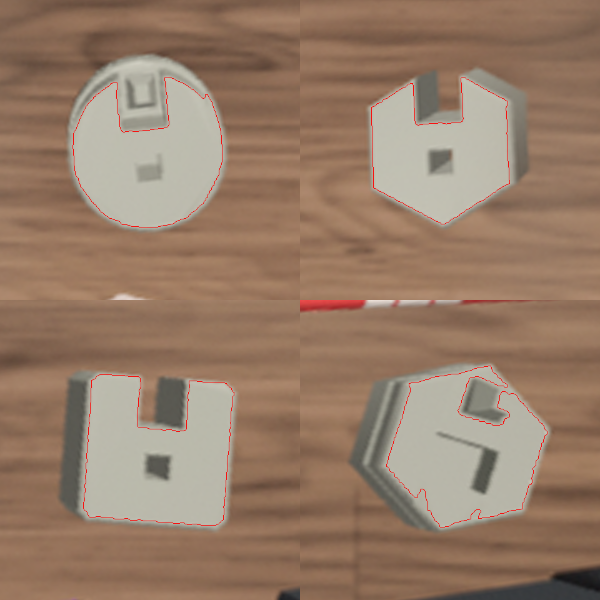

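```bash
python3 - <<'E'
from h import *
a=np.load('/tmp/w10.npz')
print(ray('wrist',[(97,125),(90,220)],.02,a['p'],a['r']))
to(.442,.4047,.06,.03-np.pi);to(.442,.4047,-.0115,.03-np.pi)
E
```

```text
[[0.4731 0.5355 0.02  ]
 [0.3556 0.5492 0.02  ]]
t 11.65 pos [0.4441 0.2768 0.179 ] yaw -2.9927838233853494 tilt [ 0.0034  0.0014 -1.    ] F [-0.4954  0.5385  0.1355] w 1.0031888346914888
travel [ 0.2383 -0.2535 -0.0328] turn [ 0.0189 -0.0006  0.0002] mm 174.71200151193503 deg 6.810700489374807
t 11.65 pos [0.4441 0.2768 0.179 ] yaw -2.9927838233853494 tilt [ 0.0034  0.0014 -1.    ] F [-0.4954  0.5385  0.1355] w 1.0031888346914888
travel [ 0.3813 -0.2533 -0.0323] turn [ 0.0189 -0.0006  0.0002] mm 229.4534377830474 deg 6.810700489374807
```

```bash
python3 -m crank '{"hand":[1,1,1,1,1,1,1],"travel":[[0.05,-0.2535,-0.033],[0.238,-0.2535,-0.033],[0.238,-0.2535,-0.033],[0.238,-0.2535,-0.033],[0.238,-0.2535,-0.033],[0.238,-0.2535,-0.033],[0.238,-0.2535,-0.033]],"turn":[[0.019,0,0],[0.019,0,0],[0.019,0,0],[0.019,0,0],[0.019,0,0],[0.019,0,0],[0.019,0,0]]}' 25
python3 -c "
from h import *
snap('w11');to(.442,.4047,-.0115,.03-np.pi)"
```

```text
time_s: 12.23
position: [0.4383, 0.4028, 0.0551]
ee_rot: [2.199, 0.03, -2.21]
wrist_force: [0.9, -0.7, 0.8]
gripper_width: 1.001
t 12.28 pos [0.4398 0.4032 0.0571] yaw -3.111821180624052 tilt [-0.0021 -0.0019 -1.    ] F [-0.5643  0.2209  0.7405] w 1.0003414744956904
travel [ 0.1371 -0.0032 -0.0048] turn [-0.      0.0003 -0.0003] mm 68.60387445022765 deg 0.16383686151944318
```

View pics/w11.png

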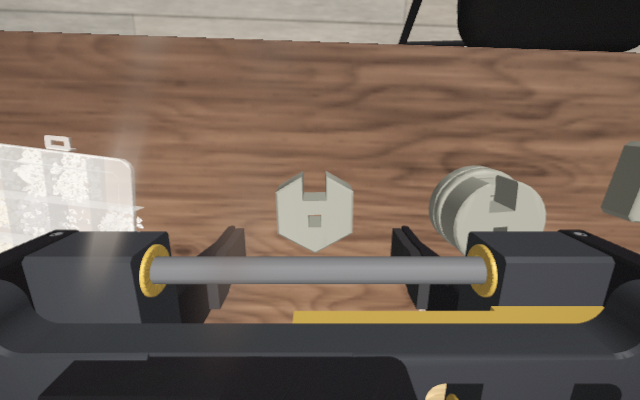

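```bash
python3 -m crank '{"hand":[1,1,1,1,-1,-1,-1,-1,-1,-1,-1,-1],"travel":[[0.05,0,-0.001],[0.1,0,-0.001],[0.14,0,-0.001],[0.14,0,-0.001],[0.14,0,-0.001],[0.14,0,-0.001],[0.14,0,-0.001],[0.14,0,-0.001],[0.14,0,-0.001],[0.14,0,-0.001],[0.14,0,-0.001],[0.14,0,-0.001]],"turn":[[0,0,0],[0,0,0],[0,0,0],[0,0,0],[0,0,0],[0,0,0],[0,0,0],[0,0,0],[0,0,0],[0,0,0],[0,0,0],[0,0,0]]}' 25

```

```text
time_s: 13.28
position: [0.4419, 0.4047, -0.0104]
ee_rot: [2.209, 0.034, -2.205]
wrist_force: [-1.1, -0.3, 5.7]
gripper_width: 0.662
```

```bash
python3 -m crank '{"hand":[-1,-1,-1,-1,-1],"travel":[[-0.05,0,0],[-0.12,0,0],[-0.2,0,0],[-0.27,0,0],[-0.32,0,0]],"turn":[[0,0,0],[0,0,0],[0,0,0],[0,0,0],[0,0,0]]}' 25
python3 -c "
from h import *
to(.4806,.008,.13,-.3-np.pi)"
```

```text
time_s: 13.7
position: [0.4419, 0.4048, 0.152]
ee_rot: [2.211, 0.035, -2.204]
wrist_force: [1.4, 1.0, -0.2]
gripper_width: 0.664
t 13.7 pos [0.4419 0.4048 0.152 ] yaw -3.1120393422530093 tilt [ 0.0028  0.002  -1.    ] F [ 1.3831  0.9811 -0.162 ] w 0.6638551557969651
travel [ 0.0425  0.7957 -0.0537] turn [ 0.0525 -0.0004  0.0004] mm 399.3181968075191 deg 18.883206293902656
```

```bash
python3 -m crank '{"hand":[-1,-1,-1,-1,-1,-1,-1,-1,-1,-1,-1,-1],"travel":[[0.0,0.07,-0.0],[0.04,0.796,-0.054],[0.04,0.796,-0.054],[0.04,0.796,-0.054],[0.04,0.796,-0.054],[0.04,0.796,-0.054],[0.04,0.796,-0.054],[0.04,0.796,-0.054],[0.04,0.796,-0.054],[0.04,0.796,-0.054],[0.04,0.796,-0.054],[0.04,0.796,-0.054]],"turn":[[0,0,0],[0.0525,0,0],[0.0525,0,0],[0.0525,0,0],[0.0525,0,0],[0.0525,0,0],[0.0525,0,0],[0.0525,0,0],[0.0525,0,0],[0.0525,0,0],[0.0525,0,0],[0.0525,0,0]]}' 25
python3 -c "
from h import *
snap('w12');to(.4806,.008,.13,-.3-np.pi)
c,t=held('w12')
for i in range(0,len(c),10): print(c[i],t[i].round(1),end=';')"
```

```text
time_s: 14.7
position: [0.4794, 0.0057, 0.128]
ee_rot: [-2.056, 0.315, 2.058]
wrist_force: [-0.7, -0.4, -0.6]
gripper_width: 0.665
t 14.75 pos [0.4794 0.007  0.128 ] yaw 2.839156738239884 tilt [-0.0008  0.0007 -1.    ] F [-0.5417  0.3196 -1.7423] w 0.6640972478699627
travel [-0.004  -0.0027 -0.0017] turn [-0.0004  0.0002  0.0001] mm 2.5386129575420098 deg 0.15263112586547864
[299 209] [ -9.3 -27.4];[289 215] [-14.5 -24.2];[279 221] [-19.8 -20.9];[269 226] [-25.1 -18.1];[265 234] [-27.4 -13.6];[266 244] [-27.2  -7.9];[267 254] [-26.9  -2.1];[276 255] [-22.1  -1.5];[286 255] [-16.7  -1.5];[296 255] [-11.4  -1.5];[306 255] [-6.  -1.5];[316 255] [-0.6 -1.5];[326 255] [ 4.8 -1.5];[336 255] [10.1 -1.5];[346 255] [15.5 -1.5];[356 255] [20.9 -1.5];[366 255] [26.3 -1.4];[369 248] [27.7 -5.5];[370 238] [ 28.  -11.3];[371 228] [ 28.2 -16.9];[361 223] [ 22.9 -19.7];[351 217] [ 17.6 -23. ];[341 211] [ 12.3 -26.3];[335 213] [  9.3 -25.2];[335 223] [  9.3 -19.7];[335 233] [  9.4 -14.2];[332 241] [ 7.9 -9.6];[322 241] [ 2.6 -9.6];[312 241] [-2.7 -9.6];[302 241] [-8.  -9.6];[300 231] [ -9.  -15.3];[300 221] [ -8.9 -20.9];[300 211] [ -8.8 -26.3];
```

View pics/w12.png

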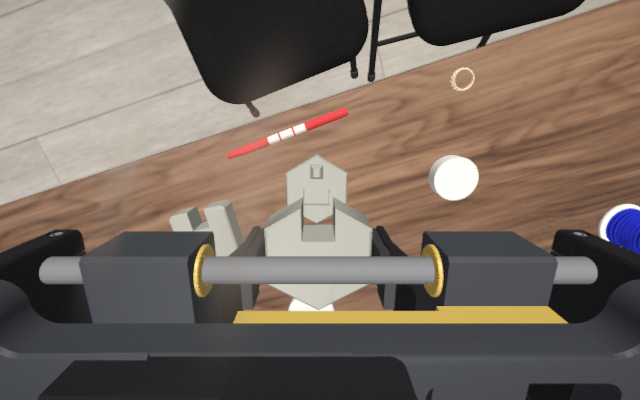

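```bash
python3 -m crank '{"hand":[-1,-1,-1,-1,-1,-1,-1],"travel":[[0.07,-0.002,-0.0017],[0.13,-0.002,-0.0017],[0.18,-0.002,-0.0017],[0.202,-0.002,-0.0017],[0.202,-0.002,-0.0017],[0.202,-0.002,-0.0017],[0.202,-0.002,-0.0017]],"turn":[[0,0,0],[0,0,0],[0,0,0],[0,0,0],[0,0,0],[0,0,0],[0,0,0]]}' 25
python3 -c "
from h import *
snap('w13');to(.4806,.008,.0095,-.3-np.pi)"
```

```text
time_s: 15.33
position: [0.4824, 0.0082, 0.029]
ee_rot: [-2.063, 0.311, 2.058]
wrist_force: [0.2, -0.1, -1.8]
gripper_width: 0.666
t 15.38 pos [0.4827 0.008  0.0293] yaw 2.8418388923073903 tilt [ 0.0034 -0.0004 -1.    ] F [-0.1564 -0.0594 -1.6519] w 0.6623303232285063
travel [0.0395 0.0013 0.0041] turn [ 0.     -0.0005  0.0001] mm 19.887567039210282 deg 0.19896238819003276
```

View pics/w13.png

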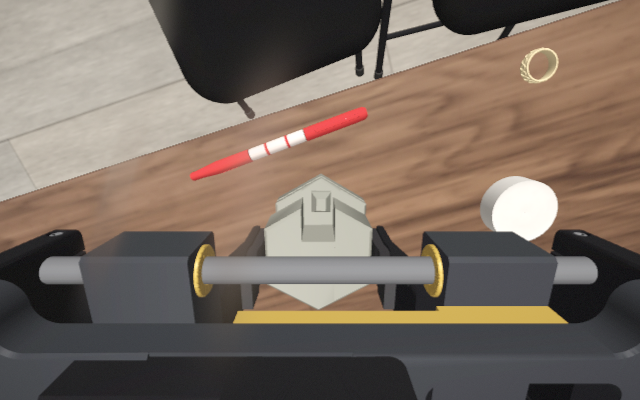

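```bash
python3 -m crank '{"hand":[-1,-1,-1,-1,-1,-1,-1],"travel":[[0.01,0.001,0.003],[0.02,0.001,0.003],[0.03,0.001,0.003],[0.036,0.001,0.003],[0.038,0.001,0.003],[0.038,0.001,0.003],[0.038,0.001,0.003]],"turn":[[0,0,0],[0,0,0],[0,0,0],[0,0,0],[0,0,0],[0,0,0],[0,0,0]]}' 25
python3 -c "
from h import *
to(.4806,.008,.0095,-.3-np.pi)"
```

```text
time_s: 15.97
position: [0.4792, 0.0077, 0.0092]
ee_rot: [-2.059, 0.312, 2.061]
wrist_force: [-5.0, 0.6, 11.1]
gripper_width: 0.664
t 15.97 pos [0.4792 0.0077 0.0092] yaw 2.8410979629528734 tilt [-0.0009  0.     -1.    ] F [-5.0204  0.6007 11.0706] w 0.6638036101416489
travel [-0.0007 -0.0015 -0.0025] turn [-0.0001  0.0001 -0.    ] mm 1.4970664233053101 deg 0.060042840369361035
```

Contact is at the expected height. I'll release, rise and look.

```bash
python3 -m crank '{"hand":[1,1,1,1,1,1,1,1,1,1,1,1],"travel":[[0,0,0],[0,0,0],[0,0,0],[0,0,0],[0,0,0],[0,0,0],[-0.04,0,0],[-0.12,0,0],[-0.2,0,0],[-0.26,0,0],[-0.26,0,0],[-0.26,0,0]],"turn":[[0,0,0],[0,0,0],[0,0,0],[0,0,0],[0,0,0],[0,0,0],[0,0,0],[0,0,0],[0,0,0],[0,0,0],[0,0,0],[0,0,0]]}' 25
python3 - <<'E'
from h import *
snap('w14');a=np.load('/tmp/w14.npz')
uv=proj('wrist',[[.48,.008,.046],[.4695,.1336,.026]],a['p'],a['r']);print(uv)
L=[face('w14',uv[0],.046,'hextop',180),face('w14',uv[1],.026,'sqtop',180)]
cv2.imwrite('pics/o14.png',cv2.resize(np.hstack(L)[:,:,::-1],(800,400)))
to(.4695,.1336,.06,-.075-np.pi)
E
```

```text
time_s: 16.97
position: [0.4812, 0.0075, 0.1407]
ee_rot: [-2.065, 0.312, 2.054]
wrist_force: [-0.7, -0.3, -0.8]
gripper_width: 0.998
[[317.4883 196.3532]
 [209.4242 233.9022]]
w14 hextop circ [0.4789 0.0076] d mm 64.95941162109375 area hull mm2 2698.5
  rect c [0.4761 0.0085] size [56.6869 59.0953] edge dir rad 1.2686511325653687
  poly 7 [[0.5013, -0.0102], [0.4862, -0.024], [0.4555, -0.0142], [0.448, 0.0175], [0.4708, 0.0385], [0.5028, 0.0298], [0.5072, 0.009]]
  hull centroid [0.4783 0.0078]
  notch area mm2 320.25 at [0.4961 0.0022] dir rad -0.304702811449843
w14 sqtop circ [0.4733 0.1318] d mm 74.19658660888672 area hull mm2 2292.46875
  rect c [0.4742 0.1316] size [58.9364 50.5566] edge dir rad 1.5034824943699492
  poly 7 [[0.4522, 0.1623], [0.4972, 0.1596], [0.501, 0.1551], [0.4972, 0.1036], [0.4938, 0.1008], [0.4715, 0.1036], [0.4512, 0.1551]]
  hull centroid [0.4791 0.1348]
  notch area mm2 369.75 at [0.4894 0.1313] dir rad -0.03543479193133799
  notch area mm2 37.625 at [0.4697 0.1122] dir rad -1.7557038964096447
  notch area mm2 91.4375 at [0.4637 0.1336] dir rad 2.9601775640550163
t 17.02 pos [0.4795 0.0077 0.1386] yaw 2.841087821225922 tilt [ 0.0011 -0.0002 -1.    ] F [ 0.1437 -0.1329 -1.2135] w 0.9985324033440778
travel [ 0.1571 -0.2345  0.0939] turn [-0.0359 -0.0002  0.    ] mm 148.74374609694823 deg 12.920640866558957
```

View pics/w14.png

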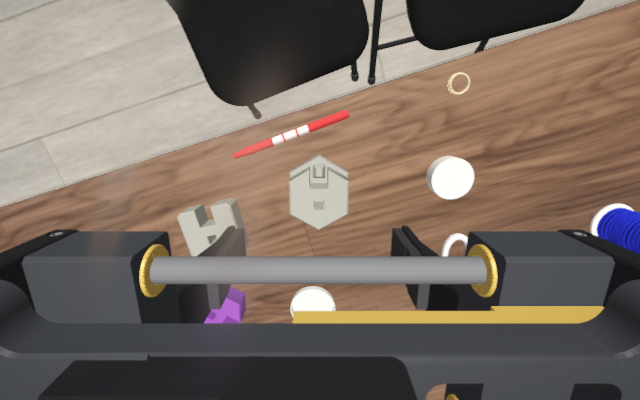

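View pics/o14.png

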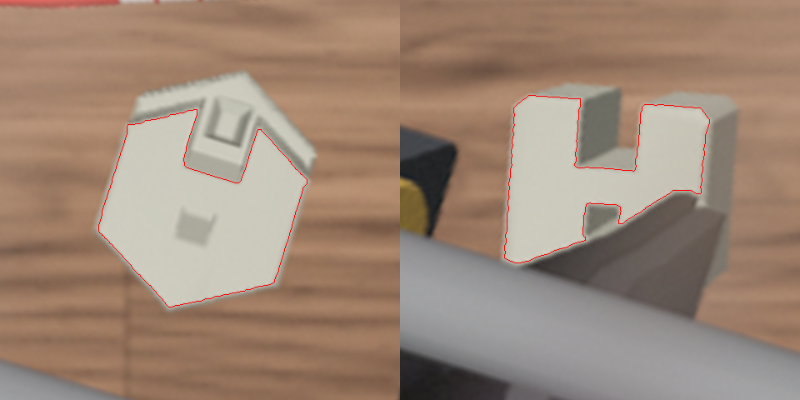

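```bash
python3 -m crank '{"hand":[1,1,1,1,1,1,1,1],"travel":[[0,-0.08,0.03],[0.157,-0.2345,0.094],[0.157,-0.2345,0.094],[0.157,-0.2345,0.094],[0.157,-0.2345,0.094],[0.157,-0.2345,0.094],[0.157,-0.2345,0.094],[0.157,-0.2345,0.094]],"turn":[[-0.01,0,0],[-0.036,0,0],[-0.036,0,0],[-0.036,0,0],[-0.036,0,0],[-0.036,0,0],[-0.036,0,0],[-0.036,0,0]]}' 25
python3 - <<'E'
from h import *
snap('w15');a=np.load('/tmp/w15.npz')
uv=proj('wrist',[[.4695,.1336,.026]],a['p'],a['r']);print(uv)
cv2.imwrite('pics/o15.png',face('w15',uv[0],.026,'sqtop',180)[:,:,::-1])
to(.4693,.1336,-.011,-.072-np.pi)
E
```

```text
time_s: 17.68
position: [0.4697, 0.1329, 0.0601]
ee_rot: [-2.184, 0.082, 2.183]
wrist_force: [0.1, 0.1, 1.1]
gripper_width: 1.001
[[316.4317 214.8277]]
w15 sqtop circ [0.4698 0.1326] d mm 77.8839340209961 area hull mm2 3400.53125
  rect c [0.4699 0.1327] size [58.7292 58.8562] edge dir rad 1.4954674008363562
  poly 7 [[0.5003, 0.1569], [0.4973, 0.1056], [0.494, 0.1021], [0.4423, 0.1056], [0.439, 0.1091], [0.4445, 0.1621], [0.4973, 0.1601]]
  hull centroid [0.4699 0.1326]
  notch area mm2 378.0625 at [0.4892 0.1312] dir rad -0.07126128062702125
t 17.73 pos [0.47   0.1329 0.0605] yaw 3.066051750268651 tilt [ 0.0013 -0.0001 -1.    ] F [ 0.0592 -0.1696  0.9841] w 0.9975795884350741
travel [ 0.143  -0.0013  0.0017] turn [-0.0006 -0.0002  0.    ] mm 71.51095720110176 deg 0.21712265091648997
```

View pics/w15.png

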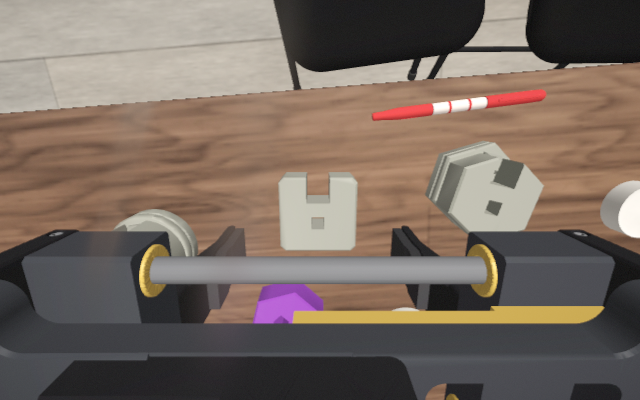

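```bash
python3 -m crank '{"hand":[1,1,1,1,-1,-1,-1,-1,-1,-1,-1,-1],"travel":[[0.05,0,0],[0.1,0,0],[0.142,0,0],[0.142,0,0],[0.142,0,0],[0.142,0,0],[0.142,0,0],[0.142,0,0],[0.142,0,0],[0.142,0,0],[0.142,0,0],[0.142,0,0]],"turn":[[0,0,0],[0,0,0],[0,0,0],[0,0,0],[0,0,0],[0,0,0],[0,0,0],[0,0,0],[0,0,0],[0,0,0],[0,0,0],[0,0,0]]}' 25
python3 -m crank '{"hand":[-1,-1,-1,-1,-1],"travel":[[-0.05,0,0],[-0.12,0,0],[-0.2,0,0],[-0.27,0,0],[-0.32,0,0]],"turn":[[0,0,0],[0,0,0],[0,0,0],[0,0,0],[0,0,0]]}' 25
python3 -c "
from h import *
to(.459,-.4047,.14,-.315-np.pi)"
```

```text
time_s: 18.73
position: [0.4702, 0.1337, -0.01]
ee_rot: [-2.186, 0.081, 2.182]
wrist_force: [-1.7, -1.3, 6.4]
gripper_width: 0.686
time_s: 19.15
position: [0.4701, 0.1339, 0.1524]
ee_rot: [-2.187, 0.08, 2.179]
wrist_force: [0.7, 0.2, -1.4]
gripper_width: 0.685
t 19.15 pos [0.4701 0.1339 0.1524] yaw 3.067507846513968 tilt [ 0.0036  0.0005 -1.    ] F [ 0.7494  0.2492 -1.372 ] w 0.6848669919788005
travel [ 0.0243  1.0759 -0.0574] turn [ 0.0383 -0.0006  0.0002] mm 538.8594202169494 deg 13.805097220028353
```

```bash
python3 -m crank '{"hand":[-1,-1,-1,-1,-1,-1,-1,-1,-1,-1,-1,-1],"travel":[[0,0.07,0],[0.01,0.9,-0.048],[0.01,0.9,-0.048],[0.01,0.9,-0.048],[0.01,0.9,-0.048],[0.01,0.9,-0.048],[0.01,0.9,-0.048],[0.01,0.9,-0.048],[0.01,0.9,-0.048],[0.01,0.9,-0.048],[0.01,0.9,-0.048],[0.01,0.9,-0.048]],"turn":[[0,0,0],[0.038,0,0],[0.038,0,0],[0.038,0,0],[0.038,0,0],[0.038,0,0],[0.038,0,0],[0.038,0,0],[0.038,0,0],[0.038,0,0],[0.038,0,0],[0.038,0,0]]}' 25
python3 -c "
from h import *
to(.459,-.4047,.14,-.315-np.pi)"
```

```text
time_s: 20.15
position: [0.4586, -0.3238, 0.1438]
ee_rot: [-2.052, 0.333, 2.05]
wrist_force: [-1.1, 0.4, -1.0]
gripper_width: 0.684
t 20.15 pos [ 0.4586 -0.3238  0.1438] yaw 2.8234253597019503 tilt [ 0.0001 -0.0037 -1.    ] F [-1.0836  0.396  -0.9619] w 0.6837383128067076
travel [ 0.0081  0.1535 -0.0514] turn [-0.0005 -0.0002 -0.0006] mm 81.02163522713398 deg 0.28024833157787804
```

```bash
python3 -m crank '{"hand":[-1,-1,-1,-1],"travel":[[0.008,0.07,-0.025],[0.008,0.153,-0.051],[0.008,0.153,-0.051],[0.008,0.153,-0.051]],"turn":[[0,0,0],[0,0,0],[0,0,0],[0,0,0]]}' 25
python3 - <<'E'
from h import *
snap('w16');a=np.load('/tmp/w16.npz')
uv=proj('wrist',[[.459,-.4047,.02]],a['p'],a['r']);print(uv)
cv2.imwrite('pics/o16.png',face('w16',uv[0],.02,'sqbase',185)[:,:,::-1])
c,t=held('w16',.036)
for i in range(0,len(c),10): print(c[i],t[i].round(1),end=';')
to(.459,-.4047,.026,-.315-np.pi)
E
```

```text
time_s: 20.48
position: [0.4596, -0.399, 0.139]
ee_rot: [-2.05, 0.326, 2.051]
wrist_force: [-0.7, 1.1, -1.1]
gripper_width: 0.683
[[322.9741 187.4075]]
w16 sqbase circ [ 0.4619 -0.4067] d mm 79.86722564697266 area hull mm2 3562.09375
  rect c [ 0.4597 -0.4064] size [63.0733 64.5261] edge dir rad 1.26580395448576
  poly 8 [[0.498, -0.3902], [0.4825, -0.44], [0.4758, -0.4442], [0.4428, -0.4324], [0.427, -0.4042], [0.4365, -0.376], [0.4625, -0.3744], [0.495, -0.3844]]
  hull centroid [ 0.4626 -0.406 ]
  notch area mm2 86.6875 at [ 0.4532 -0.3777] dir rad 1.8625912248999523
  notch area mm2 241.4375 at [ 0.4396 -0.4162] dir rad -2.7402297586161706
[294 170] [-11.5 -47.4];[294 180] [-11.6 -42.3];[295 190] [-11.2 -37.1];[288 194] [-14.9 -35. ];[278 194] [-20. -35.];[270 201] [-24.3 -31.3];[262 211] [-28.7 -25.9];[262 221] [-29.  -20.3];[263 231] [-28.7 -14.7];[264 241] [-28.5  -9. ];[264 251] [-28.8  -3.1];[270 255] [-25.6  -0.7];[280 255] [-20.2  -0.7];[290 255] [-14.8  -0.7];[300 255] [-9.3 -0.7];[310 255] [-3.9 -0.7];[320 255] [ 1.5 -0.7];[330 255] [ 7.  -0.7];[340 255] [12.4 -0.7];[350 255] [17.8 -0.7];[360 255] [23.3 -0.7];[370 255] [28.7 -0.7];[371 246] [29. -6.];[372 236] [ 29.2 -11.8];[373 226] [ 29.5 -17.5];[373 216] [ 29.2 -23.1];[369 206] [ 26.9 -28.5];[362 196] [ 23.1 -33.9];[353 193] [ 18.4 -35.5];[353 183] [ 18.2 -40.7];[354 173] [ 18.6 -45.9];[347 170] [ 15.  -47.4];[337 170] [ 10.  -47.4];[330 173] [  6.5 -45.9];[322 176] [  2.5 -44.4];[317 170] [ -0.  -47.4];[307 170] [ -5.  -47.4];[297 170] [-10.  -47.4];t 20.53 pos [ 0.4598 -0.3974  0.1391] yaw 2.8269876971976324 tilt [-0.0009  0.0015 -1.    ] F [-0.7362 -0.5378 -0.1524] w 0.687985016691149
travel [ 0.2261  0.0146 -0.0032] turn [0.0001 0.0002 0.0002] mm 113.29325606207406 deg 0.10372704580508083
```

View pics/w16.png

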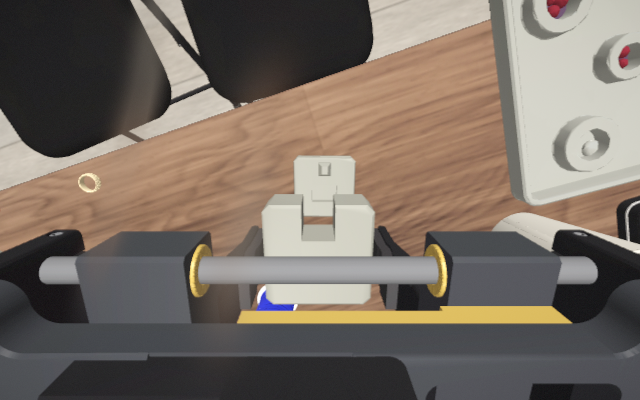

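```bash
python3 - <<'E'
from h import *
a=np.load('/tmp/w16.npz');c,E=T('wrist',a['p'],a['r']);D=a['d']
v,u=np.mgrid[0:400,0:640]
q=np.stack([(u-c['cx'])/c['fx']*D,-(v-c['cy'])/c['fy']*D,-D,np.ones_like(D)],-1)@E.T
for p in [(505,222),(520,218),(540,225),(560,240),(600,240),(620,200),(510,195),(500,228),(520,235)]: print(p,a['im'][p[1],p[0]],q[p[1],p[0],:3])
E
```

```text
(505, 222) [184 179 168] [ 0.3551 -0.5856  0.0096]
(520, 218) [213 208 196] [ 0.3592 -0.5976  0.0177]
(540, 225) [214 209 197] [ 0.3625 -0.598   0.0477]
(560, 240) [29 28 29] [ 0.4675 -0.4854  0.2317]
(600, 240) [42 43 44] [ 0.4694 -0.4911  0.2398]
(620, 200) [156 119  95] [ 0.3346 -0.7199 -0.0019]
(510, 195) [145 110  88] [ 0.3801 -0.6011 -0.0005]
(500, 228) [178 172 162] [ 0.3507 -0.5783  0.0114]
(520, 235) [78 80 82] [ 0.4766 -0.4703  0.237 ]
```

```bash
python3 -m crank '{"hand":[-1,-1,-1,-1,-1,-1,-1,-1],"travel":[[0.03,0.014,-0.004],[0.1,0.014,-0.004],[0.16,0.014,-0.004],[0.2,0.014,-0.004],[0.222,0.014,-0.004],[0.222,0.014,-0.004],[0.222,0.014,-0.004],[0.222,0.014,-0.004]],"turn":[[0,0,0],[0,0,0],[0,0,0],[0,0,0],[0,0,0],[0,0,0],[0,0,0],[0,0,0]]}' 25
python3 -c "
from h import *
snap('w17');to(.46,-.4047,.0095,-.315-np.pi)"
```

```text
time_s: 21.2
position: [0.4612, -0.4055, 0.0305]
ee_rot: [-2.056, 0.325, 2.051]
wrist_force: [0.9, 0.3, -2.2]
gripper_width: 0.688
t 21.25 pos [ 0.4614 -0.4059  0.031 ] yaw 2.8289629808101964 tilt [ 0.0025 -0.0028 -1.    ] F [-0.128   0.2903 -0.627 ] w 0.6871157132221175
travel [ 0.043  -0.0015  0.0036] turn [ 0.0004 -0.0005 -0.0003] mm 21.56581624736314 deg 0.2535916443947528
```

View pics/w17.png

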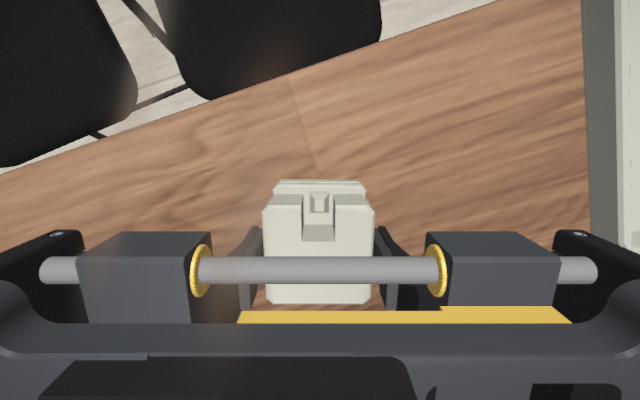

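```bash
python3 -m crank '{"hand":[-1,-1,-1,-1,-1,-1,-1],"travel":[[0.01,0,0.001],[0.02,0,0.001],[0.03,0,0.001],[0.036,0,0.001],[0.039,0,0.001],[0.039,0,0.001],[0.039,0,0.001]],"turn":[[0,0,0],[0,0,0],[0,0,0],[0,0,0],[0,0,0],[0,0,0],[0,0,0]]}' 25
python3 -c "
from h import *
to(.46,-.4047,.0095,-.315-np.pi)"
```

```text
time_s: 21.83
position: [0.4595, -0.4046, 0.0099]
ee_rot: [-2.052, 0.324, 2.053]
wrist_force: [-1.8, 2.2, 5.3]
gripper_width: 0.687
t 21.83 pos [ 0.4595 -0.4046  0.0099] yaw 2.8285405944725914 tilt [-0.0005  0.0004 -1.    ] F [-1.8003  2.2261  5.3499] w 0.6874304155674351
travel [ 0.0008 -0.0001 -0.0011] turn [0.0003 0.0001 0.    ] mm 0.6933755648479728 deg 0.11751217506283501
```

```bash
python3 -m crank '{"hand":[1,1,1,1,1,1,1,1,1,1,1,1],"travel":[[0,0,0],[0,0,0],[0,0,0],[0,0,0],[0,0,0],[0,0,0],[-0.04,0,0],[-0.12,0,0],[-0.2,0,0],[-0.27,0,0],[-0.27,0,0],[-0.27,0,0]],"turn":[[0,0,0],[0,0,0],[0,0,0],[0,0,0],[0,0,0],[0,0,0],[0,0,0],[0,0,0],[0,0,0],[0,0,0],[0,0,0],[0,0,0]]}' 25
python3 - <<'E'
from h import *
snap('w18');a=np.load('/tmp/w18.npz');snap('sd','side')
uv=proj('wrist',[[.46,-.4047,.046]],a['p'],a['r']);print(uv)
A=face('w18',uv[0],.046,'sqtop',185);B=face('w18',uv[0],.02,'base',185)
cv2.imwrite('pics/o18.png',cv2.resize(np.hstack([A,B])[:,:,::-1],(800,400)))
im=cv2.imread('pics/sd.png'); cv2.imwrite('pics/sdz.png',cv2.resize(im[130:350,230:400],None,fx=2.7,fy=2.7,interpolation=cv2.INTER_CUBIC))
# flatness from depth
c,E=T('wrist',a['p'],a['r']);D=a['d'];v,u=np.mgrid[0:400,0:640]
q=np.stack([(u-c['cx'])/c['fx']*D,-(v-c['cy'])/c['fy']*D,-D,np.ones_like(D)],-1)@E.T
P=q.reshape(-1,4)[:,:3];m=(np.hypot(P[:,0]-.459,P[:,1]+.405)<.028)&(P[:,2]>.038)&(P[:,2]<.055);P=P[m]
k=np.linalg.lstsq(np.c_[P[:,:2]-[.459,-.405],np.ones(len(P))],P[:,2],rcond=None)[0];print(len(P),k)
E
```

```text
time_s: 22.83
position: [0.4612, -0.4065, 0.148]
ee_rot: [-2.06, 0.329, 2.049]
wrist_force: [0.2, 0.7, -0.6]
gripper_width: 1.0
[[315.928  194.9461]]
w18 sqtop circ [ 0.4616 -0.4061] d mm 83.34947204589844 area hull mm2 3870.28125
  rect c [ 0.4627 -0.4058] size [59.5533 66.5704] edge dir rad 1.2554765355572126
  poly 8 [[0.5005, -0.392], [0.4905, -0.428], [0.4822, -0.4422], [0.4262, -0.4247], [0.4235, -0.4204], [0.439, -0.3712], [0.442, -0.3694], [0.492, -0.3842]]
  hull centroid [ 0.4625 -0.4058]
  notch area mm2 30.125 at [ 0.4815 -0.4085] dir rad -0.12067434511175745
  notch area mm2 61.125 at [ 0.4792 -0.4179] dir rad -0.5913096712529232
  notch area mm2 75.4375 at [ 0.4703 -0.4085] dir rad -0.2768708348049726
w18 base circ [ 0.4551 -0.4041] d mm 90.98639678955078 area hull mm2 4611.625
  rect c [ 0.4565 -0.4038] size [65.062  72.6246] edge dir rad 1.2578951351590262
  poly 8 [[0.4978, -0.3888], [0.4871, -0.4273], [0.4778, -0.4435], [0.4166, -0.4243], [0.4138, -0.42], [0.4306, -0.366], [0.4346, -0.3638], [0.4883, -0.38]]
  hull centroid [ 0.4563 -0.4037]
  notch area mm2 36.0625 at [ 0.4772 -0.4066] dir rad -0.11247391178442798
  notch area mm2 81.1875 at [ 0.4753 -0.4175] dir rad -0.584545037169148
  notch area mm2 91.4375 at [ 0.4649 -0.4066] dir rad -0.2490514108314042
1997 [-0.0014 -0.0003  0.0452]
```

View pics/o18.png

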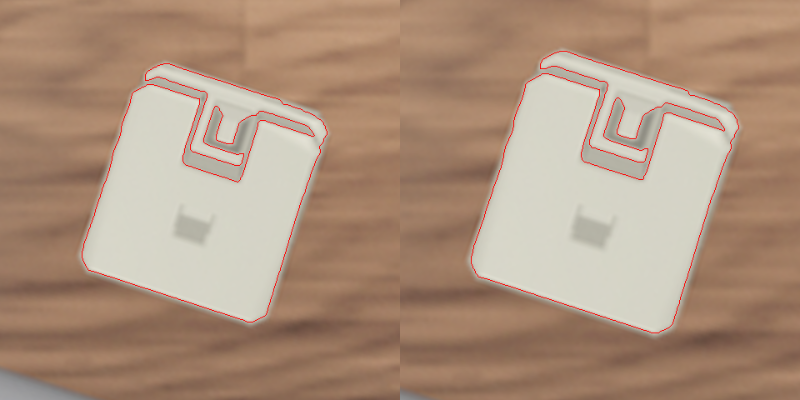

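View pics/sdz.png

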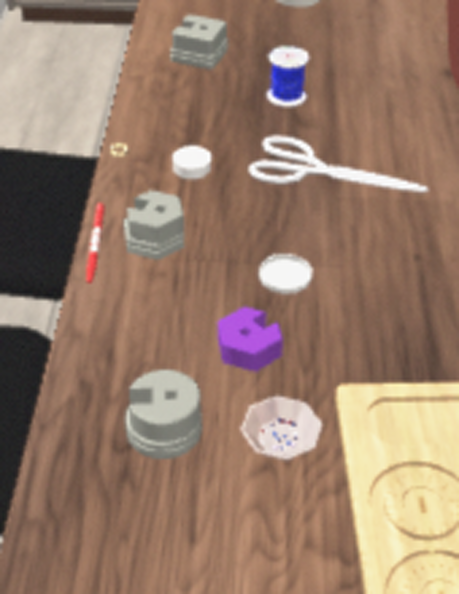

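```bash
python3 - <<'E'
from h import *
for tag,x,y in [('w10',.4437,.275),('w14',.4789,.0077),('w18',.459,-.405)]:
    a=np.load(f'/tmp/{tag}.npz');c,E=T('wrist',a['p'],a['r']);D=a['d'];v,u=np.mgrid[0:400,0:640]
    q=np.stack([(u-c['cx'])/c['fx']*D,-(v-c['cy'])/c['fy']*D,-D,np.ones_like(D)],-1)@E.T
    P=q.reshape(-1,4)[:,:3];P=P[(np.hypot(P[:,0]-x,P[:,1]-y)<.027)&(P[:,2]>.038)&(P[:,2]<.055)]
    print(tag,len(P),np.linalg.lstsq(np.c_[P[:,:2]-[x,y],np.ones(len(P))],P[:,2],rcond=None)[0])
s=arm.observe();print(s['position'],np.abs(s['dq']).max(),s['wrist_force'])
arm.close_job()
E
```

```text
w10 1512 [-0.0006 -0.0021  0.0452]
w14 1940 [-0.0007  0.0014  0.0451]
w18 1854 [-0.0013 -0.0001  0.0452]
[ 0.4592 -0.4042  0.1436] 0.025241524850620183 [-0.1377  0.2331 -1.0872]
the job is handed in; nothing more can be done
```

All three moulds are closed, and I handed the job in at about 23 s of the 96 s allowed. The hand-in reports no verdict, so these results are my own measurements.

| Mould | Centre offset from its base | Top face height | Tilt |
|---|---|---|---|
| Round | about 1 mm | 45.2 mm | under 0.003 rad |
| Hexagonal | about 2 mm | 45.1 mm | under 0.003 rad |
| Square | about 1 mm | 45.2 mm | under 0.003 rad |

- **Height:** a fully seated top would read 46 mm. The 0.8–0.9 mm shortfall is within the 2 mm calibration.
- **Notches:** in the last pictures the notch sits over the key on all three. The hexagonal and square directions agree with their bases to about 0.01 rad. The round one reads 0.11 rad from the part's edges, against 0.115 for the key. A rougher estimate from the notch's centre gave 0.18.
- **Bystanders:** the dish, jar, spool and purple look-alike look untouched in the final side view. I did not re-measure their positions.

**What went wrong:** my first two attempts to grip the round top failed because the fingers closed over it. The camera showed the fingertips about 20 mm behind the stated TCP. I gripped the tops with the reported TCP about 11 mm below table level, and no contact with the table showed until the fingers closed (up to 6 N upward then). The round top barely moved in those attempts.

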